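# Set up the slide staining tray

### The job

Set up the staining tray: turn and lay each of the two U-shaped rods across it so that its two open ends rest down in a pair of notches and its bend rests on the opposite rim, then lay all the slide carriers flat and straight across the rods, side by side and not stacked, each one centred over the two legs of one rod, panes up and every label tab pointing to the side with the drain spout. Then start the timer by pressing its round key until you feel it click, going no further, and let go. Do not knock over any dropper bottle.

Things in the scene. Friction and masses are not known exactly. Their poses are not given: they have to be found in the camera images.
- tray: Shallow grey staining tray, fixed, 162 (x) x 270 (y) mm; origin at the centre of its underside. Floor top at z = 8 mm, thin side walls 30 high at y = +-133. Rim at x = -75 (12 thick, top z = 30) has four V notches at y = -78, -32, 32, 78; opposite rim at x = +75 is a plain level ledge, 12 thick, top z = 19.9. Drain spout at the middle of the +y side, out to y = 167.
- place1 (a point): Where the origin of a rod lies when it is seated centrally in this pair of notches: tray x = 0, y = -55, z = 24.4 mm (rod axis height; rod top z = 28.9). Its two V notches (90 degrees, 24 wide at the mouth, vertex z = 18) are 75 mm to the tray's -x side, 23 mm either side. The bend goes on the ledge to +x.
- place2 (a point): Where the origin of a rod lies when it is seated centrally in this pair of notches: tray x = 0, y = +55, z = 24.4 mm (rod axis height; rod top z = 28.9). Its two V notches (90 degrees, 24 wide at the mouth, vertex z = 18) are 75 mm to the tray's -x side, 23 mm either side. The bend goes on the ledge to +x.
- bridge1: U-bent steel rod 9 mm thick, 184 long, 55 wide, 140 g, starts flat on the bench at any yaw. Straight legs at y = +-23; open ends at x = -92, round bend at x = +92 (curved beyond x = 68). Origin on the rod's axis plane, mid length, between the legs; z normal to the U, either face up is the same. Balances about 12 mm from the origin towards the bend; can be gripped over both legs, 55 wide.
- bridge1_end_a (a point): Centre of the rod's open end at its +y leg (x = -87.5, y = +23, on the axis).
- bridge1_end_b (a point): Centre of the rod's open end at its -y leg (x = -87.5, y = -23, on the axis).
- bridge2: U-bent steel rod 9 mm thick, 184 long, 55 wide, 140 g, starts flat on the bench at any yaw. Straight legs at y = +-23; open ends at x = -92, round bend at x = +92 (curved beyond x = 68). Origin on the rod's axis plane, mid length, between the legs; z normal to the U, either face up is the same. Balances about 12 mm from the origin towards the bend; can be gripped over both legs, 55 wide.
- bridge2_end_a (a point): Centre of the rod's open end at its +y leg (x = -87.5, y = +23, on the axis).
- bridge2_end_b (a point): Centre of the rod's open end at its -y leg (x = -87.5, y = -23, on the axis).
- carrier1: White plastic slide carrier, a flat block 80 (x) x 30 (y) x 12 (z) mm with a glass pane in the top and a narrower label tab (14 x 14 x 12 mm) sticking out at its +x end; 45 g. Origin: centre of the underside of the 80 x 30 block, z up. Starts flat on the bench, pane up. Three or all four are present.
- carrier1_tab (a point): Middle of the carrier's label tab, at x = 46, z = 6 mm.
- carrier2: White plastic slide carrier, a flat block 80 (x) x 30 (y) x 12 (z) mm with a glass pane in the top and a narrower label tab (14 x 14 x 12 mm) sticking out at its +x end; 45 g. Origin: centre of the underside of the 80 x 30 block, z up. Starts flat on the bench, pane up. Three or all four are present.
- carrier2_tab (a point): Middle of the carrier's label tab, at x = 46, z = 6 mm.
- carrier3: White plastic slide carrier, a flat block 80 (x) x 30 (y) x 12 (z) mm with a glass pane in the top and a narrower label tab (14 x 14 x 12 mm) sticking out at its +x end; 45 g. Origin: centre of the underside of the 80 x 30 block, z up. Starts flat on the bench, pane up. Three or all four are present.
- carrier3_tab (a point): Middle of the carrier's label tab, at x = 46, z = 6 mm.
- carrier4: White plastic slide carrier, a flat block 80 (x) x 30 (y) x 12 (z) mm with a glass pane in the top and a narrower label tab (14 x 14 x 12 mm) sticking out at its +x end; 45 g. Origin: centre of the underside of the 80 x 30 block, z up. Starts flat on the bench, pane up. Three or all four are present.
- carrier4_tab (a point): Middle of the carrier's label tab, at x = 46, z = 6 mm.
- timer: Grey bench timer, 80 x 80 x 30 mm, fixed, origin at the centre of its underside; a dark display strip towards its +x edge, the round key at x = -12, y = 0.
- key (a joint): The timer's white round dome key, 34 mm across; metres, 0 up, grows as pressed straight down. Resistance rises to about 5 N at 2 mm, then clicks and falls to about 2.5 N at 6 mm; beyond that it climbs steeply (7 N at 8 mm, stop at 9). By 3.5 mm it has clicked; 8.5 mm is too far. Springs back when let go.
- key_top (a point): Centre of the key's top face, 45 mm above the bench when up.
- bottle1: Loose stain dropper bottle, 38 mm across, 101 mm tall, bystander. Origin: centre of its underside, z up.
- bottle2: Loose stain dropper bottle, 38 mm across, 101 mm tall, bystander. Origin: centre of its underside, z up.
Mind the look-alikes: they are no part of the job. Leave any brown look-alike of the carrier3 alone. Leave any purple look-alike of the timer alone.

How it is judged:
On the way, in this order (a step that is already met when the one before it is completed fails the run):
1. both rods lie across the tray with their open ends down in the notches (x of bridge1_end_a in the frame of tray between -0.104 and -0.071 m and z of bridge1_end_a in the frame of tray between 0.02 and 0.0275 m and x of bridge1_end_b in the frame of tray between -0.104 and -0.071 m and z of bridge1_end_b in the frame of tray between 0.02 and 0.0275 m and z of bridge1 in the frame of tray between 0.02 and 0.029 m and (y of bridge1 in the frame of tray between -0.061 and -0.049 m or y of bridge1 in the frame of tray between 0.049 and 0.061 m) and x of bridge2_end_a in the frame of tray between -0.104 and -0.071 m and z of bridge2_end_a in the frame of tray between 0.02 and 0.0275 m and x of bridge2_end_b in the frame of tray between -0.104 and -0.071 m and z of bridge2_end_b in the frame of tray between 0.02 and 0.0275 m and z of bridge2 in the frame of tray between 0.02 and 0.029 m and (y of bridge2 in the frame of tray between -0.061 and -0.049 m or y of bridge2 in the frame of tray between 0.049 and 0.061 m)), for 0.3 s.
2. all carriers present lie across the rods, tabs to the spout side (all of step 1 and x of carrier1 in the frame of tray between -0.066 and 0.066 m and z of carrier1 in the frame of tray between 0.025 and 0.0335 m and angle between each of carrier1, carrier2, carrier3, carrier4's own z axis and vertical below 0.09 rad and angle between the x axis of each of carrier1, carrier2, carrier3, carrier4 and the y axis of tray, either way round below 0.25 rad and ((y of carrier1 in the frame of tray between -0.071 and -0.039 m and y of carrier1_tab in the frame of tray above -0.035 m) or (y of carrier1 in the frame of tray between 0.039 and 0.071 m and y of carrier1_tab in the frame of tray above 0.075 m)) and x of carrier2 in the frame of tray between -0.066 and 0.066 m and z of carrier2 in the frame of tray between 0.025 and 0.0335 m and ((y of carrier2 in the frame of tray between -0.071 and -0.039 m and y of carrier2_tab in the frame of tray above -0.035 m) or (y of carrier2 in the frame of tray between 0.039 and 0.071 m and y of carrier2_tab in the frame of tray above 0.075 m)) and x of carrier3 in the frame of tray between -0.066 and 0.066 m and z of carrier3 in the frame of tray between 0.025 and 0.0335 m and ((y of carrier3 in the frame of tray between -0.071 and -0.039 m and y of carrier3_tab in the frame of tray above -0.035 m) or (y of carrier3 in the frame of tray between 0.039 and 0.071 m and y of carrier3_tab in the frame of tray above 0.075 m)) and x of carrier4 in the frame of tray between -0.066 and 0.066 m and z of carrier4 in the frame of tray between 0.025 and 0.0335 m and ((y of carrier4 in the frame of tray between -0.071 and -0.039 m and y of carrier4_tab in the frame of tray above -0.035 m) or (y of carrier4 in the frame of tray between 0.039 and 0.071 m and y of carrier4_tab in the frame of tray above 0.075 m))), for 0.3 s.
3. the timer key is pressed past its click (value of joint key above 0.003 m).
At the end, for the whole second after the job is handed in: Both rods: open ends down in a pair of notches, within 6 mm of its centre line and 16 mm lengthwise, bend on the ledge. Every carrier: flat on a rod (0.09 rad), square across (0.25 rad), centred within 16 mm across and on the straight legs, tab to the spout side. Key up, all at rest (all of step 2 and value of joint key below 0.001 m and linear speed of each of bridge1, bridge2, carrier1, carrier2, carrier3, carrier4 below 0.02 m/s); the robot touches nothing.
It fails at once if the key is pressed more than 8.5 mm, far past its click (value of joint key above 0.0085 m).
It fails at once if a dropper bottle is knocked over (angle between any of bottle1, bottle2's own z axis and vertical above 0.7 rad).
Of carrier1, carrier2, carrier3, carrier4 only 3 to 4 are there at a start; the rules pass over those that are not, and their reading is None.
At some moment in a run one of carrier1, carrier2, carrier3, carrier4 may be knocked a few centimetres aside while the robot is not near it.
Once in a run the grip may slacken for a moment while it holds something.
It also fails if it takes over 210 s, if anything falls off the work surface, if the arm or the gripper's body presses on something with over 40 N, if the wrist force passes 120 N, or if a joint passes its speed limit or range.

### The arm

A 6-joint arm with a two-finger parallel gripper is mounted at the origin on the work surface. World frame = base frame: x ahead of the robot, y to its left, z up, the work surface at z = 0. Lengths are in m, angles in rad, forces in N, time in s.
With the tool pointing down it reaches from about 0.375 to 0.9 m from the base axis. Payload 3.1 kg.
Tool frame: the origin (TCP) lies midway between the tips of the shut fingers; the grasp point (between the pads) lies 19 mm behind it; z points along the fingers, y is the line along which they close (so a half turn about z gives the same grasp; the last joint's range is limited). The gripper opens to 85 mm and grips with 20 to 120 N. Pads are 22 mm wide; open, the fingers measure 114 mm over their backs; the gripper's body (76 mm by 85 mm) begins 54 mm behind the grasp point. The pads swing forward as they close: fully open they stand 13 mm farther back than shut.
Start: joints at [-1.345, 0.527, 1.433, -0, 1.181, -0.178], TCP at [0.246, -0.575, 0.231] pointing down, gripper open.
Joint ranges: [-3.08, 3.08], [-0.75, 2.2], [0.22, 2.44], [-1.43, 4.57], [0, 2.65], [-2.85, 2.85]. Speed limits (rad/s): [2.79, 2.79, 3.14, 3.14, 3.14, 3.14].

### API

Orientations are given as a 3x3 rotation matrix whose columns are the frame's x, y, z axes.
In Python, from workcell import r, read_camera, get_calibration, order gives the robot as it stands.
- The arm moves only by the tool jog_arm, never from a script. Its argument "series" is a list of rows, each a list of 7 numbers: the turn, a rotation vector about the tool's x, y, z in rad, then the shift along the tool's x, y, z in mm, then the opening, from -1 (shut) to 1 (fully open). A call has 1 to 12 rows; each row shifts and turns the commanded pose from where the row before left it, along the tool's axes as they then stand; what a row does not reach is not made up. A row lasts 1/10 s, in which the tool goes at most 50 mm and 8.59 degrees, less where a joint would pass 70% of its speed; a pose out of reach is approached as far as the arm can. A call is refused whole if a number of a shift passes 50 or a number of a turn 0.15, either way. A call with a gripper value outside its range is refused whole. The fingers move at their own pace and stop on an object; "squeeze" is the grip in N (left out, the last holds). Time passes only in rows, so rows that do not move let the fingers close. It gives the time, the measured TCP pose, the force, the opening and the grip force at its end, in the units of the state.
- r.read_state(): the state, without advancing time (a new reading comes with each control period).
- read_camera(name): name is "scene" or "top" or "wrist"; returns (picture, depth): 480x640x3 uint8, blue, green, red; 480x640 float32, m along the optical axis (not along the pixel's ray), 0 where there is no reading.
- get_calibration(name): a dict with "camera_matrix" (3x3 intrinsics, pixels), "rvec" (rotation vector, rad) and "tvec" (3), from world to camera coordinates, as OpenCV has them; the wrist camera has in their place "tool_from_camera" (4x4, takes a point from camera to tool coordinates, whose origin is the TCP and whose axes are the flange's). Camera axes: x right, y down, z forward; pixel columns grow to the right and rows downward; lengths in m; the calibration is good to about 2 mm. A picture is of the moment at which its call begins: read the wrist's pose just before it. get_calibration takes no time and is no camera call.
- order.job_done(): hands the job in; it is judged then, once.
The state is a dict: "time": time; "q": joint angles; "dq": joint speeds; "joint_efforts": joint torques, N m; "position": TCP position; "orientation": TCP orientation; "contact_force": force on the tool from outside, world axes, zero at the start; "wrist_torque": the same for the moment, N m; "gripper_width": finger opening in m; "grip_force": force on a finger pad.
Only numpy, scipy, OpenCV 4.12 (cv2) and the standard library are available. Lean on these libraries where they do the work, as an engineer would, in place of code of your own. Each camera call takes 0.05 s, during which the arm holds its last target. There are 200 camera calls.

## Working session

There is one attempt and no reset: what is moved stays moved. The work goes in short steps, Python scripts to look and compute and a tool call to move; the robot and the scene stay as the last step left them, time stands still between calls to the robot, and variables do not carry over. Pictures are saved under pics/ and viewed, at most 14 in all, crops included, and the job is handed in when it is done.

Besides the shell and the picture viewer there is one more tool, called by a JSON object that holds its "op" and its "data", one argument or row to a line. jog_arm: Moves the arm, as the interface text tells. Its arguments: {"type":"object","properties":{"series":{"type":"array","items":{"type":"array","items":{"type":"number"}}},"squeeze":{"type":"number"}},"required":["series"]}

```bash
ls; mkdir -p pics
python3 - <<'E'
from workcell import r, read_camera, get_calibration, order
import cv2, numpy as np
s=r.read_state(); print(s)
for n in ("top","scene"):
    im,d=read_camera(n); cv2.imwrite(f"pics/{n}0.png",im); np.save(f"{n}0.npy",d)
    c=get_calibration(n); print(n,c)
print(get_calibration("wrist"))
E
```

```text
pics
{'time': 0.0, 'q': array([-1.34549927e+00,  5.28469819e-01,  1.43392768e+00,  7.53374118e-06,
        1.18141876e+00, -1.78489036e-01]), 'dq': array([ 0.00173599, -0.00035434,  0.00095742,  0.00115535, -0.00148239,
       -0.00114934]), 'joint_efforts': array([ 1.14397491e-03, -4.42340362e+01, -1.78024757e+01, -2.37701415e-04,
        8.57245177e-03, -1.21282866e-05]), 'position': array([ 0.24543266, -0.5739942 ,  0.23032332]), 'orientation': array([[ 9.19581247e-01,  3.92899594e-01, -4.89950806e-04],
       [ 3.92899694e-01, -9.19578776e-01,  2.16896739e-03],
       [ 4.01638044e-04, -2.18704326e-03, -9.99997528e-01]]), 'contact_force': array([-0.34839934, -0.3301688 , -0.71218125]), 'wrist_torque': array([-0.00451735, -0.01767314,  0.01097765]), 'grip_force': 0.0, 'gripper_width': 0.08555451101186241}
top {'camera_matrix': array([[585.82375675,   0.        , 320.85504842],
       [  0.        , 585.82375675, 236.9802473 ],
       [  0.        ,   0.        ,   1.        ]]), 'rvec': array([ 2.19153379, -2.12759688,  0.14842045]), 'tvec': array([-0.08426174,  0.56798725,  1.50612155])}
scene {'camera_matrix': array([[531.78487517,   0.        , 316.97132764],
       [  0.        , 531.78487517, 242.22154236],
       [  0.        ,   0.        ,   1.        ]]), 'rvec': array([ 0.65612318,  2.51352297, -1.33251002]), 'tvec': array([ 0.51100192, -0.08780011,  1.3035859 ])}
{'camera_matrix': array([[412.20824649,   0.        , 315.69731519],
       [  0.        , 412.20824649, 247.55397647],
       [  0.        ,   0.        ,   1.        ]]), 'tool_from_camera': array([[-9.96827982e-04, -9.61996873e-01, -2.73058644e-01,
         6.97061772e-02],
       [ 9.99999503e-01, -9.54527966e-04, -2.87757120e-04,
        -1.19560227e-03],
       [ 1.61793384e-05, -2.73058795e-01,  9.61997346e-01,
        -1.43509055e-01],
       [ 0.00000000e+00,  0.00000000e+00,  0.00000000e+00,
         1.00000000e+00]])}
```

View pics/top0.png

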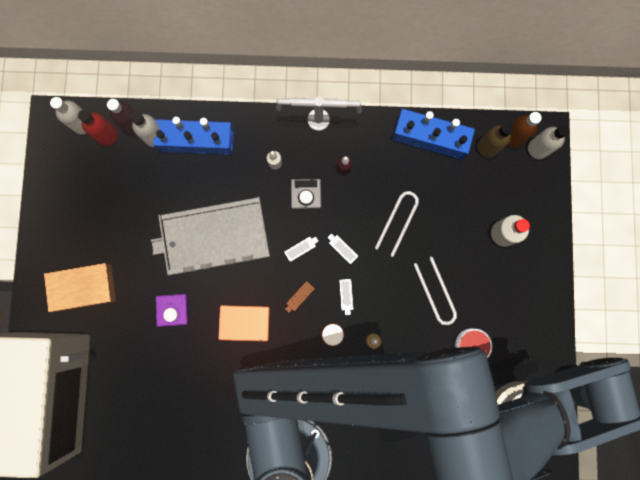

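View pics/scene0.png

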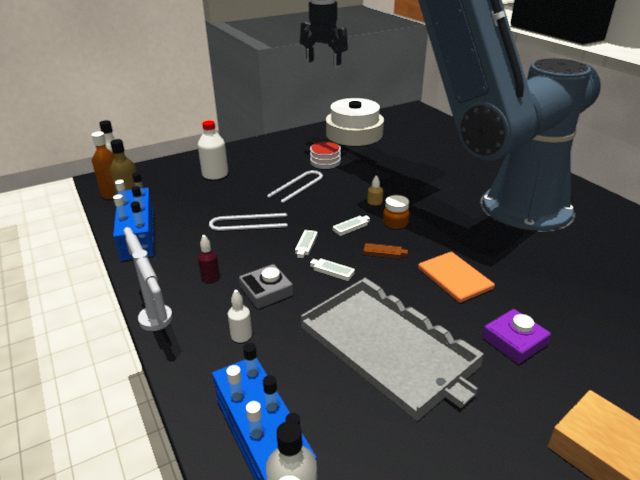

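The top view shows the tray (215,237) with its spout to the left, rods at (398,222) and (436,292), and three white carriers at (301,248), (342,249) and (346,296). The brown decoy is at (300,297), the timer at (306,195), and loose bottles are at (274,158) and (344,163). The scene view agrees, with the notches on the robot side.

```bash
cat > h.py <<'E'
import cv2, numpy as np
from workcell import r, read_camera, get_calibration, order
def cam(n, s=None):
    c=get_calibration(n); K=c["camera_matrix"]
    if n=="wrist":
        s=s or r.read_state(); T=np.eye(4); T[:3,:3]=s["orientation"]; T[:3,3]=s["position"]
        W=T@c["tool_from_camera"]; return K,W[:3,:3],W[:3,3]
    R=cv2.Rodrigues(c["rvec"])[0]; return K,R.T,-R.T@c["tvec"]
def p2w(C,uv,z):
    K,R,o=C; uv=np.atleast_2d(np.asarray(uv,float))
    d=(R@np.linalg.inv(K)@np.c_[uv,np.ones(len(uv))].T).T
    return (o+d*((z-o[2])/d[:,2])[:,None])[:,:2]
def w2p(C,P):
    K,R,o=C; q=(K@R.T@(np.atleast_2d(P)-o).T).T; return q[:,:2]/q[:,2:]
def snap(n,name=None):
    s=r.read_state(); im,d=read_camera(n)
    if name: cv2.imwrite(f"pics/{name}.png",im)
    return im,d,cam(n,s)
def blobs(mask,amin):
    cs,_=cv2.findContours(mask.astype(np.uint8)*255,cv2.RETR_EXTERNAL,cv2.CHAIN_APPROX_NONE)
    return [c[:,0,:] for c in cs if cv2.contourArea(c)>amin]
def need(x,y,z,phi):
    """turn (tool z, rad, plus small tilt) and shift (mm, tool axes after the turn)"""
    s=r.read_state(); R=s["orientation"]
    c,q=np.cos(phi),np.sin(phi); T=np.array([[c,q,0],[q,-c,0],[0,0,-1.]])
    rv=cv2.Rodrigues(R.T@T)[0].ravel(); sh=T.T@(np.array([x,y,z])-s["position"])*1e3
    q6=np.arctan2(y,x)+np.pi/2-phi
    print("turn",rv.round(3),"shift",sh.round(1),"q6 at goal ~%.2f"%q6, "t=%.1f"%s["time"],"pos",s["position"].round(4))
E
cat > m.py <<'E'
from h import *
im=cv2.imread("pics/top0.png"); C=cam("top"); hsv=cv2.cvtColor(im,cv2.COLOR_BGR2HSV)
m=(hsv[...,1]<60)&(hsv[...,2]>90); m[:100]=0; m[350:]=0; m[:,:120]=0;m[:,480:]=0
for b in blobs(m,40):
    rc=cv2.minAreaRect(b); print(np.round(rc[0]),np.round(rc[1]),round(rc[2]),"w",p2w(C,[rc[0]],0.012).round(3), "A",cv2.contourArea(b))
E
python3 m.py
```

```text
[465. 335.] [11. 29.] 50 w [[ 0.326 -0.453]] A 90.5
[333. 334.] [21. 21.] 45 w [[ 0.317 -0.106]] A 333.5
[170. 314.] [13. 13.] 45 w [[0.356 0.322]] A 139.0
[346. 297.] [36. 13.] 86 w [[ 0.416 -0.139]] A 390.0
[436. 292.] [70. 21.] 67 w [[ 0.437 -0.377]] A 475.5
[302. 247.] [13. 36.] 59 w [[ 0.544 -0.017]] A 395.0
[341. 247.] [36. 13.] 45 w [[ 0.547 -0.123]] A 393.0
[208. 237.] [ 61. 115.] 80 w [[0.565 0.234]] A 6327.5
[398. 222.] [21. 67.] 26 w [[ 0.62  -0.273]] A 444.5
[306. 194.] [29. 29.] 90 w [[ 0.691 -0.023]] A 644.5
[273. 160.] [17. 14.] 90 w [[0.782 0.069]] A 188.5
[455. 122.] [7. 9.] 56 w [[ 0.903 -0.427]] A 49.0
[203. 122.] [9. 8.] 90 w [[0.882 0.264]] A 53.0
[176. 120.] [9. 8.] 90 w [[0.883 0.338]] A 54.5
[148. 129.] [29. 23.] 45 w [[0.857 0.414]] A 421.5
[429. 115.] [8. 9.] 45 w [[ 0.921 -0.354]] A 51.0
[318. 120.] [21. 21.] 90 w [[ 0.898 -0.052]] A 272.0
[330. 104.] [  9. 297.] 90 w [[ 0.942 -0.084]] A 1370.0
```

```bash
cat >> h.py <<'E'
def rect(pts):
    """min-area rectangle of world points: centre, long, short, angle of long side"""
    (c,(a,b),t)=cv2.minAreaRect((np.asarray(pts)*1000).astype(np.float32)); t=np.radians(t)
    if a<b: a,b,t=b,a,t+np.pi/2
    return np.array(c)/1000,a,b,t
def rods(im,C,z=0.0045,near=None):
    g=cv2.cvtColor(im,cv2.COLOR_BGR2HSV); out=[]
    m=(g[...,1]<70)&(g[...,2]>80)
    for b in blobs(m,60):
        w=p2w(C,b,z); c,a,s,t=rect(w)
        if 165<a<205 and 40<s<70:
            d=np.array([np.cos(t),np.sin(t)]); n=np.array([-d[1],d[0]])
            u=(w-c)@d*1e3; v=(w-c)@n*1e3
            # at the bend end the outline crosses the middle line
            mid=u[np.abs(v)<8]; 
            if np.mean(mid>70)<np.mean(mid<-70): t+=np.pi
            t=(t+np.pi)%(2*np.pi)-np.pi
            out.append((c,a,s,t)); print("rod",c.round(4),round(a,1),round(s,1),"yaw %.3f"%t)
    return out
E
python3 - <<'E'
from h import *
im=cv2.imread("pics/top0.png"); rods(im,cam("top"))
need(0.437,-0.377,0.23,0.40)
E
```

```text
rod [ 0.4377 -0.3786] 185.6 57.5 yaw -2.725
rod [ 0.6213 -0.2745] 186.6 58.0 yaw -0.425
turn [-0.002 -0.     0.004] shift [ 253.2 -106.9    0.4] q6 at goal ~0.46 t=0.1 pos [ 0.2454 -0.5741  0.2304]
```

{"op": "jog_arm", "data": {
  "series": [
    [0, 0, 0.01, 36, -15, 0, 1],
    [0, 0, 0, 36, -15, 0, 1],
    [0, 0, 0, 36, -15, 0, 1],
    [0, 0, 0, 36, -15, 0, 1],
    [0, 0, 0, 36, -15, 0, 1],
    [0, 0, 0, 36, -15, 0, 1],
    [0, 0, 0, 36, -16, 0, 1],
    [0, 0, 0, 0, 0, 0, 1],
    [0, 0, 0, 0, 0, 0, 1]
  ],
  "squeeze": 40
}}

```text
time: 1.0
position: [0.4377, -0.3791, 0.231]
orientation: [[0.923, 0.386, -0.001], [0.386, -0.923, 0.0], [-0.001, -0.0, -1.0]]
contact_force: [0.3, -0.3, 0.6]
gripper_width: 0.0857
grip_force: 0.0
```

Run:
```python
from h import *
im,d,C=snap("wrist","w1")
for c,a,s,t in rods(im,C):
    x,y=c+0.012*np.array([np.cos(t),np.sin(t)]); need(x,y,0.1,t+np.pi)
```

```text
(no output)
```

View pics/w1.png

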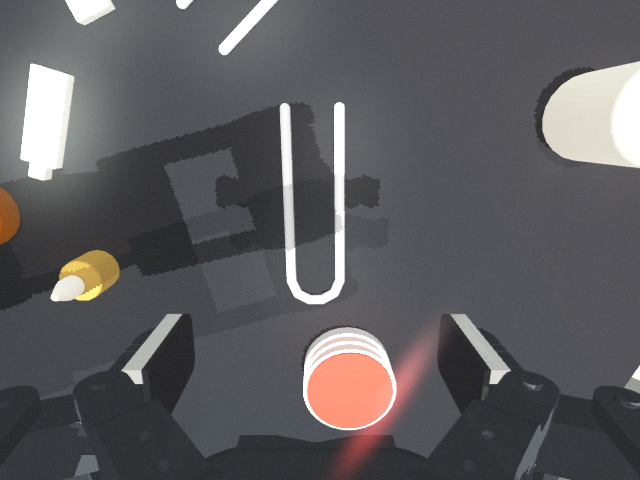

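The rod is at (315,200) with its bend at (315,300) pointing down the picture. The red dish stack sits just past it at (348,385). The bench looks brighter in this camera, so the threshold has to go up.

```bash
sed -i 's/g\[...,2\]>80)/g[...,2]>th)/; s/def rods(im,C,z=0.0045,near=None)/def rods(im,C,z=0.0045,th=140)/' h.py
python3 - <<'E'
from h import *
im,d,C=snap("wrist")
for c,a,s,t in rods(im,C):
    x,y=c+0.012*np.array([np.cos(t),np.sin(t)]); need(x,y,0.0,t+np.pi)
E
```

```text
rod [ 0.4366 -0.3763] 184.9 55.9 yaw -2.729
turn [-0.     0.001 -0.02 ] shift [-10.5  -3.9 231.1] q6 at goal ~0.43 t=1.1 pos [ 0.4368 -0.3805  0.2311]
```

{"op": "jog_arm", "data": {
  "series": [
    [0, 0, -0.02, -10, -4, 30, 1],
    [0, 0, 0, 0, 0, 40, 1],
    [0, 0, 0, 0, 0, 40, 1],
    [0, 0, 0, 0, 0, 40, 1],
    [0, 0, 0, 0, 0, 40, 1],
    [0, 0, 0, 0, 0, 30, 1],
    [0, 0, 0, 0, 0, 12, 1],
    [0, 0, 0, 0, 0, 0, 1],
    [0, 0, 0, 0, 0, 0, 0]
  ],
  "squeeze": 40
}}

```text
time: 2.0
position: [0.4267, -0.3813, 0.0002]
orientation: [[0.916, 0.401, 0.001], [0.401, -0.916, -0.001], [0.0, 0.002, -1.0]]
contact_force: [-0.8, -0.9, 0.2]
gripper_width: 0.0736
grip_force: 0.0
```

{"op": "jog_arm", "data": {
  "series": [
    [0, 0, 0, 0, 0, 0, 0],
    [0, 0, 0, 0, 0, 0, -0.3],
    [0, 0, 0, 0, 0, 0, -0.3],
    [0, 0, 0, 0, 0, 0, -0.3],
    [0, 0, 0, 0, 0, 0, -0.3],
    [0, 0, 0, 0, 0, 0, -0.3]
  ]
}}

```text
time: 2.6
position: [0.4274, -0.3814, 0.002]
orientation: [[0.915, 0.403, 0.002], [0.403, -0.915, -0.004], [0.001, 0.004, -1.0]]
contact_force: [-2.0, 0.0, 6.8]
gripper_width: 0.0518
grip_force: 40.3
```

{"op": "jog_arm", "data": {
  "series": [
    [0, 0, 0, 0, 0, -5, -0.3],
    [0, 0, 0, 0, 0, -15, -0.3],
    [0, 0, 0, 0, 0, -30, -0.3],
    [0, 0, 0, 0, 0, -40, -0.3],
    [0, 0, 0, 0, 0, 0, -0.3],
    [0, 0, 0, 0, 0, 0, -0.3]
  ]
}}

```text
time: 3.2
position: [0.4271, -0.3805, 0.0913]
orientation: [[0.915, 0.402, 0.002], [0.402, -0.915, -0.003], [0.001, 0.003, -1.0]]
contact_force: [0.1, -0.1, -1.7]
gripper_width: 0.0517
grip_force: 41.0
```

Run:
```python
from h import *
im,d,C=snap("wrist","w2"); s=r.read_state(); print(s["gripper_width"],s["position"])
```

```text
0.05147349007271813 [ 0.4264601  -0.37966721  0.08998535]
```

View pics/w2.png

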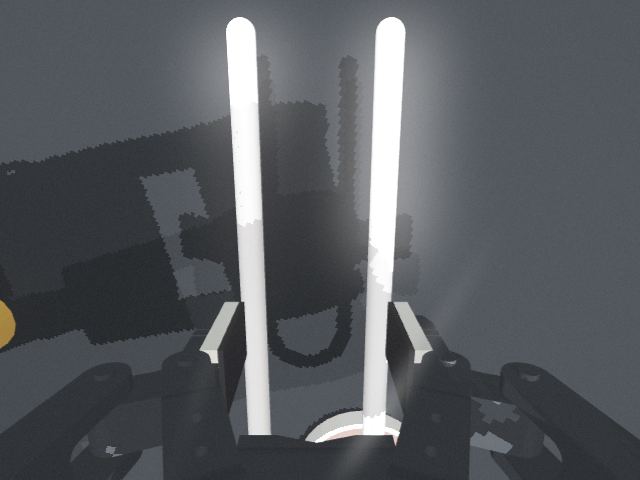

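The rod is held level, with its open ends at (240,22) and (390,22), which is where the grasp should put them. I'll raise it, turn it about 2.9 rad and carry it to the tray.

{"op": "jog_arm", "data": {
  "series": [
    [0, 0, -0.145, 0, 0, -20, -0.4],
    [0, 0, -0.145, 0, 0, -25, -0.4],
    [0, 0, -0.145, 0, 0, -25, -0.4],
    [0, 0, -0.145, 0, 0, -25, -0.4],
    [0, 0, -0.145, 0, 0, -25, -0.4],
    [0, 0, -0.145, 0, 0, -25, -0.4],
    [0, 0, -0.145, 0, 0, 0, -0.4],
    [0, 0, -0.145, 0, 0, 0, -0.4],
    [0, 0, -0.145, 0, 0, 0, -0.4],
    [0, 0, -0.145, 0, 0, 0, -0.4]
  ],
  "squeeze": 80
}}

```text
time: 4.25
position: [0.4258, -0.3789, 0.2325]
orientation: [[-0.295, 0.956, -0.003], [0.956, 0.295, 0.003], [0.004, -0.001, -1.0]]
contact_force: [-0.3, 0.5, -1.7]
gripper_width: 0.0488
grip_force: 76.3
```

{"op": "jog_arm", "data": {
  "series": [
    [0, 0, -0.145, 0, 0, 0, -0.4],
    [0, 0, -0.145, 0, 0, 0, -0.4],
    [0, 0, -0.145, 0, 0, 0, -0.4],
    [0, 0, -0.145, 0, 0, 0, -0.4],
    [0, 0, -0.145, 0, 0, 0, -0.4],
    [0, 0, -0.145, 0, 0, 0, -0.4],
    [0, 0, -0.145, 0, 0, 0, -0.4],
    [0, 0, -0.145, 0, 0, 0, -0.4],
    [0, 0, -0.145, 0, 0, 0, -0.4],
    [0, 0, -0.145, 0, 0, 0, -0.4]
  ]
}}

```text
time: 5.25
position: [0.4258, -0.3789, 0.2323]
orientation: [[-0.984, -0.177, -0.003], [-0.177, 0.984, 0.004], [0.002, 0.004, -1.0]]
contact_force: [-0.6, -0.3, -0.5]
gripper_width: 0.0485
grip_force: 76.3
```

Run:
```python
from h import *
im=cv2.imread("pics/top0.png"); C=cam("top"); g=cv2.cvtColor(im,cv2.COLOR_BGR2HSV)
m=((g[...,1]<60)&(g[...,2]>60)).astype(np.uint8); m=m[180:290,130:290]
m=cv2.morphologyEx(cv2.morphologyEx(m,cv2.MORPH_CLOSE,np.ones((5,5))),cv2.MORPH_OPEN,np.ones((25,25)))
b=max(blobs(m,1000),key=len)+[130,180]
for z in (0,0.03): print(rect(p2w(C,b,z)))
s=r.read_state(); print(s["gripper_width"])
need(0.566,0.19,0.24,3.31)
```

```text
(array([0.56893079, 0.22525014]), 289.1291809082031, 169.902587890625, np.float64(1.7850236846867173))
(array([0.56518909, 0.21987161]), 283.5938720703125, 166.64984130859375, np.float64(1.7850235848181766))
0.04848395775610207
turn [ 0.004 -0.002  0.01 ] shift [-233.6  537.3   -7.7] q6 at goal ~-1.42 t=5.2 pos [ 0.4258 -0.3789  0.2323]
```

{"op": "jog_arm", "data": {
  "series": [
    [0, 0, 0, -17, 38, -3, -0.4],
    [0, 0, 0, -17, 38, -3, -0.4],
    [0, 0, 0, -17, 38, -3, -0.4],
    [0, 0, 0, -17, 38, -3, -0.4],
    [0, 0, 0, -17, 38, -3, -0.4],
    [0, 0, 0, -17, 38, -3, -0.4],
    [0, 0, 0, -17, 38, -3, -0.4],
    [0, 0, 0, -17, 38, -3, -0.4],
    [0, 0, 0, -17, 38, -3, -0.4],
    [0, 0, 0, -17, 38, -3, -0.4],
    [0, 0, 0, -17, 38, -3, -0.4],
    [0, 0, 0, -17, 38, -3, -0.4]
  ]
}}

```text
time: 6.45
position: [0.5484, 0.106, 0.2686]
orientation: [[-0.985, -0.171, -0.004], [-0.171, 0.985, -0.0], [0.004, 0.001, -1.0]]
contact_force: [0.7, 0.3, -1.5]
gripper_width: 0.0487
grip_force: 76.4
```

{"op": "jog_arm", "data": {
  "series": [
    [0, 0, 0, -17, 38, -3, -0.4],
    [0, 0, 0, -13, 38, -3, -0.4],
    [0, 0, 0, 0, 0, 0, -0.4],
    [0, 0, 0, 0, 0, 0, -0.4]
  ]
}}

```text
time: 6.85
position: [0.5647, 0.185, 0.2744]
orientation: [[-0.985, -0.174, -0.004], [-0.174, 0.985, -0.001], [0.004, -0.0, -1.0]]
contact_force: [0.6, -0.0, -1.6]
gripper_width: 0.0488
grip_force: 76.3
```

Run:
```python
from h import *
im,d,C=snap("wrist","w3"); s=r.read_state(); print(s["gripper_width"],s["position"])
```

```text
0.04873449410448475 [0.56476816 0.18393585 0.27459497]
```

View pics/w3.png

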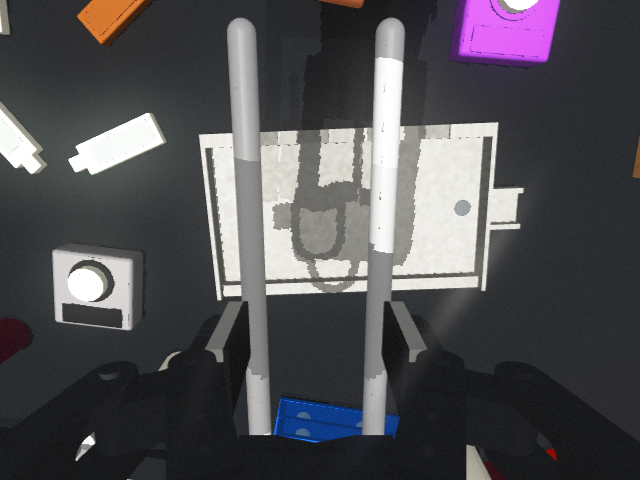

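The tray is visible, with rim corners at about (200,135), (497,123), (485,290) and (219,299) and the spout on the right. The held rod is unmoved. I'll fit the edges next.

```bash
cat > tray.py <<'E'
from h import *
im,d,C=snap("wrist"); g=cv2.cvtColor(im,cv2.COLOR_BGR2GRAY).astype(float)
def edge(line0,line1,n,rev,skip=()):
    # scan across each edge (approx end pixels), inside->outside jump, robust line
    a,b=np.array(line0,float),np.array(line1,float); t=(b-a)/np.linalg.norm(b-a); nn=np.array(n,float); P=[]
    for k in np.arange(6,np.linalg.norm(b-a)-6,2):
        p=a+t*k
        if any(l<p[0]<h for l,h in skip): continue
        o=np.arange(-8,8.1,.5); q=p+o[:,None]*nn
        v=cv2.remap(g.astype(np.float32),q[:,0].astype(np.float32),q[:,1].astype(np.float32),1).ravel()
        gr=v[4:]-v[:-4]; j=np.argmin(gr)  # bright -> dark going outward
        if gr[j]<-30: P.append(p+(o[j]+1)*nn)
    P=np.array(P); vx,vy,x0,y0=cv2.fitLine(P.astype(np.float32),cv2.DIST_HUBER,0,.01,.01).ravel()
    return (x0,y0),(vx,vy)
sk=((225,270),(360,410))
TL,TR,BR,BL=(200,135),(497,123),(485,290),(219,299)
top=edge(TL,TR,(0,-1),0,sk); bot=edge(BL,BR,(0,1),0,sk); lef=edge(TL,BL,(-1,0),0); rig=edge((497,123),(485,290),(1,0),0)
def X(l,m):
    A=np.array([l[1],[-m[1][0],-m[1][1]]]).T; k=np.linalg.solve(A,np.array(m[0])-np.array(l[0])); return np.array(l[0])+k[0]*np.array(l[1])
c=[X(top,lef),X(top,rig),X(bot,rig),X(bot,lef)]; print(np.round(c,1))
w=p2w(C,c,0.03); print(w.round(4), [round(np.linalg.norm(w[i]-w[(i+1)%4])*1e3,1) for i in range(4)])
y1=(w[1]-w[0])/np.linalg.norm(w[1]-w[0]); y2=(w[2]-w[3]); y2/=np.linalg.norm(y2); print("yaws",np.arctan2(-y1[0],y1[1]),np.arctan2(-y2[0],y2[1]))
yax=(y1+y2)/2; xax=np.array([yax[1],-yax[0]])
print("centre from notched corners",(w[0]+w[1])/2+0.081*np.array([y1[1],-y1[0]]), "mean4",w.mean(0))
E
python3 tray.py
```

```text
[[199.5 134.2]
 [498.8 121.7]
 [486.2 286.3]
 [217.6 296.4]]
[[0.5169 0.0696]
 [0.4598 0.3343]
 [0.6147 0.3676]
 [0.6717 0.1029]] [np.float64(270.8), np.float64(158.4), np.float64(270.9), np.float64(158.3)]
yaws 0.21227676202774015 0.21217319197013676
centre from notched corners [0.56755418 0.21901754] mean4 [0.56577965 0.21860277]
```

```bash
python3 -c "
from h import *
need(0.5669,0.2764,0.06,3.3538)"
```

```text
turn [-0.    -0.003 -0.04 ] shift [-21.5  90.6 214.9] q6 at goal ~-1.33 t=7.0 pos [0.565  0.1834 0.2749]
```

{"op": "jog_arm", "data": {
  "series": [
    [0, 0, -0.04, 0, 0, 0, -0.4],
    [0, 0, 0, -7, 30, 10, -0.4],
    [0, 0, 0, -7, 30, 15, -0.4],
    [0, 0, 0, -7, 30, 25, -0.4],
    [0, 0, 0, 0, 0, 35, -0.4],
    [0, 0, 0, 0, 0, 35, -0.4],
    [0, 0, 0, 0, 0, 35, -0.4],
    [0, 0, 0, 0, 0, 30, -0.4],
    [0, 0, 0, 0, 0, 20, -0.4],
    [0, 0, 0, 0, 0, 10, -0.4],
    [0, 0, 0, 0, 0, 0, -0.4],
    [0, 0, 0, 0, 0, 0, -0.4]
  ]
}}

```text
time: 8.15
position: [0.5684, 0.2761, 0.0621]
orientation: [[-0.978, -0.21, 0.001], [-0.21, 0.978, 0.0], [-0.001, 0.0, -1.0]]
contact_force: [0.1, 0.2, -2.0]
gripper_width: 0.05
grip_force: 63.0
```

Run:
```python
from h import *
need(0.5669,0.2764,0.021,3.3538)
im,d,C=snap("wrist","w4"); s=r.read_state(); print(s["gripper_width"],s["contact_force"])
```

```text
turn [ 0.     0.001 -0.001] shift [ 1.4  0.6 41.1] q6 at goal ~-1.33 t=8.2 pos [0.5684 0.2761 0.0621]
0.04912216174928513 [ 0.0258723  -0.12561971 -2.47314606]
```

View pics/w4.png

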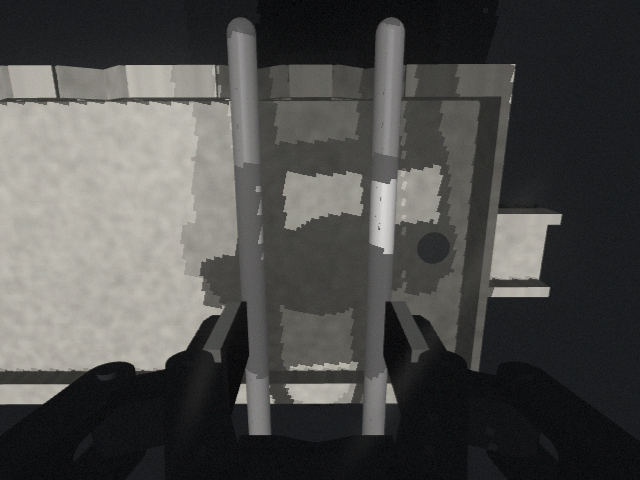

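The rod is still in place, with its legs at (241,60) and (389,60) over the two notches beside the spout end. Lowering.

{"op": "jog_arm", "data": {
  "series": [
    [0, 0, 0, 1, 0.5, 15, -0.4],
    [0, 0, 0, 0, 0, 10, -0.4],
    [0, 0, 0, 0, 0, 8, -0.4],
    [0, 0, 0, 0, 0, 5, -0.4],
    [0, 0, 0, 0, 0, 2, -0.4],
    [0, 0, 0, 0, 0, 0, -0.4],
    [0, 0, 0, 0, 0, 0, -0.4]
  ]
}}

```text
time: 8.9
position: [0.566, 0.2765, 0.0236]
orientation: [[-0.977, -0.212, -0.001], [-0.212, 0.977, -0.001], [0.001, -0.001, -1.0]]
contact_force: [-4.7, -2.8, 14.2]
gripper_width: 0.0487
grip_force: 84.2
```

{"op": "jog_arm", "data": {
  "series": [
    [0, 0, 0, 0, 0, -1, -0.1],
    [0, 0, 0, 0, 0, 0, 0.2],
    [0, 0, 0, 0, 0, 0, 0.6],
    [0, 0, 0, 0, 0, 0, 1],
    [0, 0, 0, 0, 0, 0, 1],
    [0, 0, 0, 0, 0, 0, 1],
    [0, 0, 0, 0, 0, -20, 1],
    [0, 0, 0, 0, 0, -40, 1],
    [0, 0, 0, 0, 0, -45, 1],
    [0, 0, 0, 0, 0, -45, 1],
    [0, 0, 0, 0, 0, -45, 1],
    [0, 0, 0, 0, 0, 0, 1]
  ]
}}

```text
time: 10.1
position: [0.5708, 0.2784, 0.2249]
orientation: [[-0.977, -0.211, 0.015], [-0.211, 0.978, 0.004], [-0.015, 0.001, -1.0]]
contact_force: [-0.3, 0.1, -0.6]
gripper_width: 0.0855
grip_force: 0.0
```

Run:
```python
from h import *
im,d,C=snap("wrist","w5"); s=r.read_state(); print(s["position"],s["contact_force"])
need(0.6213+.012*.91,-0.2745-.012*.41,0.24,-0.425+np.pi)
```

```text
[0.56879484 0.27775498 0.22141475] [-0.47479045  0.20806047 -1.04093138]
turn [0.004 0.008 0.637] shift [-287.5 -481.5  -18.6] q6 at goal ~-1.56 t=10.2 pos [0.5688 0.2778 0.2214]
```

View pics/w5.png

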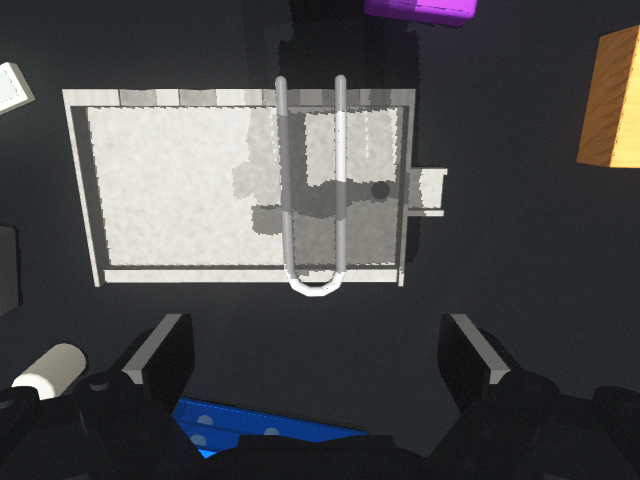

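Rod seated: its legs lie in the notches at (281,80) and (341,78), and its bend is on the ledge at (316,285). On to the other rod.

{"op": "jog_arm", "data": {
  "series": [
    [0, 0, 0.127, 0, 0, 0, 1],
    [0, 0, 0.127, 0, 0, 0, 1],
    [0, 0, 0.127, 0, 0, 0, 1],
    [0, 0, 0.127, 0, 0, 0, 1],
    [0, 0, 0.129, 0, 0, 0, 1],
    [0, 0, 0, -22, -37, -1.5, 1],
    [0, 0, 0, -22, -37, -1.5, 1],
    [0, 0, 0, -22, -37, -1.5, 1],
    [0, 0, 0, -22, -37, -1.5, 1],
    [0, 0, 0, -22, -37, -1.5, 1],
    [0, 0, 0, -22, -37, -1.5, 1],
    [0, 0, 0, -22, -37, -1.5, 1]
  ]
}}

```text
time: 11.35
position: [0.5989, -0.024, 0.2258]
orientation: [[-0.911, 0.412, -0.004], [0.412, 0.911, 0.001], [0.004, -0.001, -1.0]]
contact_force: [1.2, -0.3, -0.3]
gripper_width: 0.0854
grip_force: 0.0
```

{"op": "jog_arm", "data": {
  "series": [
    [0, 0, 0, -22, -37, -1.5, 1],
    [0, 0, 0, -22, -37, -1.5, 1],
    [0, 0, 0, -22, -37, -1.5, 1],
    [0, 0, 0, -22, -37, -1.5, 1],
    [0, 0, 0, -22, -37, -1.5, 1],
    [0, 0, 0, -22, -37, -1.5, 1],
    [0, 0, 0, 0, 0, 0, 1],
    [0, 0, 0, 0, 0, 0, 1]
  ]
}}

```text
time: 12.15
position: [0.6276, -0.2797, 0.2343]
orientation: [[-0.91, 0.414, -0.003], [0.414, 0.91, 0.003], [0.004, 0.001, -1.0]]
contact_force: [-0.9, 0.5, 0.3]
gripper_width: 0.0855
grip_force: 0.0
```

Run:
```python
from h import *
im,d,C=snap("wrist","w6")
for c,a,s,t in rods(im,C):
    x,y=c+0.012*np.array([np.cos(t),np.sin(t)]); need(x,y,-0.001,t+np.pi)
```

```text
rod [ 0.6211 -0.2721] 184.6 55.5 yaw -0.425
turn [ 0.001 -0.004 -0.   ] shift [ -3.4   2.9 235.7] q6 at goal ~-1.56 t=12.2 pos [ 0.6277 -0.2783  0.2347]
```

{"op": "jog_arm", "data": {
  "series": [
    [0, 0, 0, -3.5, 4, 30, 1],
    [0, 0, 0, 0, 0, 40, 1],
    [0, 0, 0, 0, 0, 40, 1],
    [0, 0, 0, 0, 0, 40, 1],
    [0, 0, 0, 0, 0, 40, 1],
    [0, 0, 0, 0, 0, 30, 1],
    [0, 0, 0, 0, 0, 14, 1],
    [0, 0, 0, 0, 0, 0, 1],
    [0, 0, 0, 0, 0, 0, 0]
  ]
}}

```text
time: 13.1
position: [0.6345, -0.2765, 0.0038]
orientation: [[-0.912, 0.411, 0.001], [0.411, 0.912, -0.001], [-0.001, -0.0, -1.0]]
contact_force: [-0.4, -0.9, 0.0]
gripper_width: 0.0731
grip_force: 0.0
```

{"op": "jog_arm", "data": {
  "series": [
    [0, 0, 0, 0, 0, 0, 0],
    [0, 0, 0, 0, 0, 0, -0.4],
    [0, 0, 0, 0, 0, 0, -0.4],
    [0, 0, 0, 0, 0, 0, -0.4],
    [0, 0, 0, 0, 0, 0, -0.4],
    [0, 0, 0, 0, 0, -5, -0.4],
    [0, 0, 0, 0, 0, -15, -0.4],
    [0, 0, 0, 0, 0, -30, -0.4],
    [0, 0, 0, 0, 0, -40, -0.4],
    [0, 0, 0, 0, 0, 0, -0.4]
  ],
  "squeeze": 80
}}

```text
time: 14.1
position: [0.6375, -0.2792, 0.1004]
orientation: [[-0.911, 0.412, 0.011], [0.412, 0.911, -0.007], [-0.013, -0.002, -1.0]]
contact_force: [0.1, -0.2, 0.7]
gripper_width: 0.0256
grip_force: 0.0
```

```bash
cat > held.py <<'E'
from h import *
# held rod: centre, yaw and height in tool frame from the two open-end tips
s=r.read_state(); im,d=read_camera("wrist"); c=get_calibration("wrist"); K=c["camera_matrix"]; T=c["tool_from_camera"]
print(s["position"].round(4),s["gripper_width"].round(4),s["contact_force"].round(1))
for row in (30,100,200):
    for lo,hi in ((200,300),(340,440)):
        dd=d[row,lo:hi].copy(); dd[dd==0]=9; z=np.median(np.sort(dd)[:12]); uu=lo+np.where(dd<z+.006)[0]; u=uu.mean()
        p=T@np.r_[np.linalg.inv(K)@[u,row,1]*(z+.002),1]; print(row,round(u,1),(p[:3]*1e3).round(1))
g=d[:60,225:255]; print("tip rows",[int(np.argmax((d[:60,u]<.16)&(d[:60,u]>0))) for u in (238,240,242,388,390,392)])
E
python3 held.py; python3 -c "
from h import *
need(0.5786+.0117,0.1664+.0025,0.24,3.3538)"
```

```text
turn [-0.004  0.008 -0.637] shift [ -49.5  446.8 -142.3] q6 at goal ~-1.50 t=14.2 pos [ 0.636  -0.2783  0.0977]Traceback (most recent call last):
  File "held.py", line 4, in <module>
    print(s["position"].round(4),s["gripper_width"].round(4),s["contact_force"].round(1))
                                 ^^^^^^^^^^^^^^^^^^^^^^^^
AttributeError: 'float' object has no attribute 'round'
```

The grip slipped off the rod, since the tips stood about 4 mm too high. I'll reopen and look again.

{"op": "jog_arm", "data": {
  "series": [
    [0, 0, 0, 0, 0, -40, 1],
    [0, 0, 0, 0, 0, -40, 1],
    [0, 0, 0, 0, 0, -40, 1],
    [0, 0, 0, 0, 0, -15, 1],
    [0, 0, 0, 0, 0, 0, 1],
    [0, 0, 0, 0, 0, 0, 1]
  ]
}}

```text
time: 14.75
position: [0.6325, -0.2763, 0.226]
orientation: [[-0.911, 0.412, -0.003], [0.412, 0.911, 0.002], [0.003, 0.001, -1.0]]
contact_force: [0.0, -0.6, -1.1]
gripper_width: 0.0855
grip_force: 0.0
```

```bash
sed -i 's/s\["gripper_width"\].round(4)/s["gripper_width"]/' held.py
python3 - <<'E'
from h import *
im,d,C=snap("wrist","w7")
for c,a,s,t in rods(im,C):
    x,y=c+0.012*np.array([np.cos(t),np.sin(t)]); need(x,y,-0.002,t+np.pi)
E
```

```text
rod [ 0.6213 -0.2711] 184.4 55.7 yaw -0.426
turn [ 0.001 -0.005  0.001] shift [-1.000e-01  0.000e+00  2.271e+02] q6 at goal ~-1.56 t=14.8 pos [ 0.6321 -0.2761  0.2251]
```

{"op": "jog_arm", "data": {
  "series": [
    [0, 0, 0, 0, 1, 30, 1],
    [0, 0, 0, 0, 0, 40, 1],
    [0, 0, 0, 0, 0, 40, 1],
    [0, 0, 0, 0, 0, 40, 1],
    [0, 0, 0, 0, 0, 40, 1],
    [0, 0, 0, 0, 0, 27, 1],
    [0, 0, 0, 0, 0, 9, 1],
    [0, 0, 0, 0, 0, 3, 1],
    [0, 0, 0, 0, 0, 0, 0.6],
    [0, 0, 0, 0, 0, 0, 0.6]
  ],
  "squeeze": 40
}}

```text
time: 15.8
position: [0.6351, -0.2767, 0.0004]
orientation: [[-0.911, 0.412, 0.002], [0.412, 0.911, -0.002], [-0.003, -0.0, -1.0]]
contact_force: [0.2, 0.3, -0.2]
gripper_width: 0.0687
grip_force: 0.0
```

{"op": "jog_arm", "data": {
  "series": [
    [0, 0, 0, 1, 0, 2.5, 0.5],
    [0, 0, 0, 0, 0, 0, 0.3],
    [0, 0, 0, 0, 0, 0, 0.1],
    [0, 0, 0, 0, 0, 0, -0.3],
    [0, 0, 0, 0, 0, 0, -0.3],
    [0, 0, 0, 0, 0, 0, -0.3],
    [0, 0, 0, 0, 0, 0, -0.3]
  ]
}}

```text
time: 16.5
position: [0.6336, -0.2763, -0.002]
orientation: [[-0.911, 0.412, 0.001], [0.412, 0.911, -0.001], [-0.002, -0.001, -1.0]]
contact_force: [-1.2, -1.7, 6.5]
gripper_width: 0.0533
grip_force: 41.6
```

{"op": "jog_arm", "data": {
  "series": [
    [0, 0, 0, 0, 0, -4, -0.4],
    [0, 0, 0, 0, 0, -15, -0.4],
    [0, 0, 0, 0, 0, -30, -0.4],
    [0, 0, 0, 0, 0, -40, -0.4],
    [0, 0, 0, 0, 0, -40, -0.4],
    [0, 0, 0, 0, 0, -40, -0.4],
    [0, 0, 0, 0, 0, -40, -0.4],
    [0, 0, 0, 0, 0, -30, -0.4],
    [0, 0, 0, 0, 0, 0, -0.4],
    [0, 0, 0, 0, 0, 0, -0.4]
  ],
  "squeeze": 60
}}

```text
time: 17.5
position: [0.6329, -0.2754, 0.2361]
orientation: [[-0.911, 0.412, 0.001], [0.412, 0.911, -0.0], [-0.001, 0.0, -1.0]]
contact_force: [-0.2, -0.5, -2.2]
gripper_width: 0.0523
grip_force: 63.0
```

```bash
python3 held.py; python3 -c "
from h import *
need(0.5786+.0117,0.1664+.0025,0.24,3.3538)"
```

```text
[ 0.6329 -0.2754  0.2361] 0.05225049254728163 [-0.2 -0.5 -2.2]
30 238.5 [ 98.3 -21.5  -9.6]
30 392.5 [98.2 23.7 -9.6]
100 242.0 [ 78.9 -21.5  -9.5]
100 389.0 [78.8 23.6 -9.6]
200 246.5 [ 48.1 -21.5  -9.7]
200 385.0 [48.  23.7 -9.9]
tip rows [5, 5, 6, 6, 5, 5]
turn [ 0.001 -0.002 -0.637] shift [-52.6 442.7  -5.7] q6 at goal ~-1.50 t=17.6 pos [ 0.6321 -0.2749  0.2343]
```

```bash
python3 -c "
from h import *
np.set_printoptions(precision=4,suppress=True)
for i in range(2):
  c=get_calibration('wrist'); print(c)
K=c['camera_matrix'];print(np.linalg.inv(K)@[238.5,30,1],np.linalg.inv(K)@[392.5,30,1])
s=r.read_state();print(s['orientation'])"
```

```text
{'camera_matrix': array([[412.2082,   0.    , 315.6973],
       [  0.    , 412.2082, 247.554 ],
       [  0.    ,   0.    ,   1.    ]]), 'tool_from_camera': array([[-0.001 , -0.9619, -0.2735,  0.0699],
       [ 1.    , -0.001 , -0.    ,  0.0011],
       [-0.0002, -0.2735,  0.9619, -0.1435],
       [ 0.    ,  0.    ,  0.    ,  1.    ]])}
{'camera_matrix': array([[412.2082,   0.    , 315.6973],
       [  0.    , 412.2082, 247.554 ],
       [  0.    ,   0.    ,   1.    ]]), 'tool_from_camera': array([[-0.001 , -0.9619, -0.2735,  0.0699],
       [ 1.    , -0.001 , -0.    ,  0.0011],
       [-0.0002, -0.2735,  0.9619, -0.1435],
       [ 0.    ,  0.    ,  0.    ,  1.    ]])}
[-0.1873 -0.5278  1.    ] [ 0.1863 -0.5278  1.    ]
[[-0.9111  0.4121 -0.0021]
 [ 0.4121  0.9111  0.0015]
 [ 0.0026  0.0005 -1.    ]]
```

```bash
python3 - <<'E'
s=open('h.py').read()
s=s.replace('W=T@c["tool_from_camera"]','M=c["tool_from_camera"].copy(); M[1,3]=0; W=T@M')
open('h.py','w').write(s)
E
echo ok
```

```text
ok
```

{"op": "jog_arm", "data": {
  "series": [
    [0, 0, -0.127, 0, 0, 0, -0.4],
    [0, 0, -0.127, 0, 0, 0, -0.4],
    [0, 0, -0.127, 0, 0, 0, -0.4],
    [0, 0, -0.127, 0, 0, 0, -0.4],
    [0, 0, -0.129, 0, 0, -5, -0.4],
    [0, 0, 0, -4, 37, -5, -0.4],
    [0, 0, 0, -4, 37, -5, -0.4],
    [0, 0, 0, -4, 37, -5, -0.4],
    [0, 0, 0, -4, 37, -5, -0.4],
    [0, 0, 0, -4, 37, -5, -0.4],
    [0, 0, 0, -4, 37, -5, -0.4],
    [0, 0, 0, -4, 37, 0, -0.4]
  ]
}}

```text
time: 18.75
position: [0.6046, -0.0149, 0.2683]
orientation: [[-0.978, -0.21, -0.004], [-0.21, 0.978, 0.001], [0.004, 0.002, -1.0]]
contact_force: [0.7, -0.2, -1.8]
gripper_width: 0.0527
grip_force: 63.1
```

{"op": "jog_arm", "data": {
  "series": [
    [0, 0, 0, -4, 37, 0, -0.4],
    [0, 0, 0, -4, 37, 0, -0.4],
    [0, 0, 0, -4, 37, 0, -0.4],
    [0, 0, 0, -4, 37, 0, -0.4],
    [0, 0, 0, -7, 36, 0, -0.4],
    [0, 0, 0, 0, 0, 0, -0.4],
    [0, 0, 0, 0, 0, 0, -0.4]
  ]
}}

```text
time: 19.45
position: [0.5882, 0.1688, 0.2679]
orientation: [[-0.977, -0.213, -0.005], [-0.213, 0.977, -0.001], [0.005, 0.0, -1.0]]
contact_force: [-0.1, -0.6, -0.9]
gripper_width: 0.052
grip_force: 63.2
```

Run:
```python
from h import *
im,d,C=snap("wrist","w8"); s=r.read_state(); print(s["gripper_width"],s["position"])
```

```text
0.052339606301957664 [0.58863532 0.16788747 0.26832195]
```

View pics/w8.png

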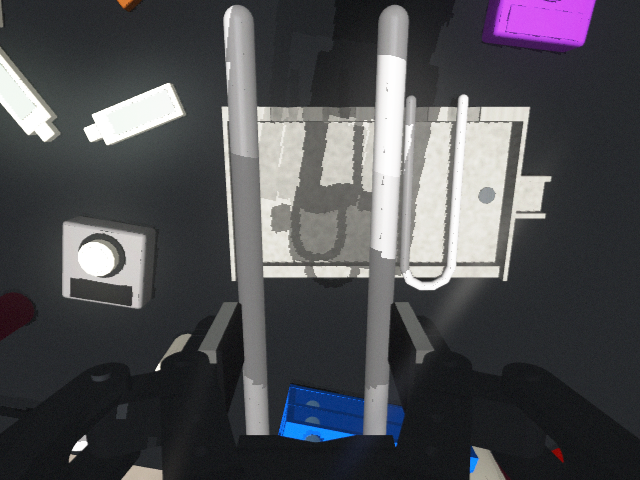

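The seated rod's ends are at (410,97) and (463,97), and the tray corners are at (222,107), (530,107), (505,279) and (233,280). The held rod is in place.

```bash
sed -i 's/^sk=.*/sk=((215,270),(365,425),(425,475))/; s/^TL,TR.*/TL,TR,BR,BL=(222,107),(530,107),(506,279),(233,280)/; s/edge((497,123),(485,290)/edge(TR,BR/' tray.py
cat >> tray.py <<'E'
e=p2w(C,[(410,100),(463,100),(405,230),(452,230)],0.0244)
T=(w[0]+w[1])/2+0.081*np.array([y1[1],-y1[0]]); print("seated rod legs tray y",[(q-T)@y1*1e3 for q in e])
E
python3 tray.py
```

```text
[[222.2 106. ]
 [530.7 106. ]
 [508.1 276. ]
 [232.2 277. ]]
[[0.5173 0.0685]
 [0.4603 0.3333]
 [0.6149 0.3667]
 [0.6729 0.102 ]] [np.float64(270.9), np.float64(158.1), np.float64(270.9), np.float64(159.1)]
yaws 0.21191032610419935 0.21582821668759777
centre from notched corners [0.56802269 0.21790932] mean4 [0.5663528  0.21761675]
seated rod legs tray y [np.float64(30.39858522640254), np.float64(77.44774306849486), np.float64(32.88159263456348), np.float64(78.24690470045931)]
```

```bash
python3 -c "
from h import *
need(0.5921,0.1675,0.04,3.3536)"
```

```text
turn [-0.    -0.003 -0.   ] shift [ -3.1  -0.5 228.7] q6 at goal ~-1.51 t=19.6 pos [0.589  0.1673 0.2687]
```

{"op": "jog_arm", "data": {
  "series": [
    [0, -0.002, 0, -3, 0, 30, -0.4],
    [0, 0, 0, 0, 0, 40, -0.4],
    [0, 0, 0, 0, 0, 40, -0.4],
    [0, 0, 0, 0, 0, 40, -0.4],
    [0, 0, 0, 0, 0, 35, -0.4],
    [0, 0, 0, 0, 0, 25, -0.4],
    [0, 0, 0, 0, 0, 12, -0.4],
    [0, 0, 0, 0, 0, 6, -0.4],
    [0, 0, 0, 0, 0, 0, -0.4],
    [0, 0, 0, 0, 0, 0, -0.4]
  ]
}}

```text
time: 20.55
position: [0.5942, 0.1686, 0.0436]
orientation: [[-0.978, -0.21, 0.004], [-0.21, 0.978, 0.001], [-0.005, -0.0, -1.0]]
contact_force: [-0.2, -0.1, -1.0]
gripper_width: 0.0521
grip_force: 63.2
```

```bash
python3 -c "
from h import *
need(0.5921,0.1675,0.0175,3.3536); s=r.read_state(); print(s['gripper_width'],s['contact_force'])"; python3 held.py
```

```text
turn [-0.     0.005 -0.   ] shift [ 2.3 -0.7 26.1] q6 at goal ~-1.51 t=20.6 pos [0.5942 0.1686 0.0436]
0.05207317392808604 [-0.18088338 -0.0740457  -0.99637409]
[0.5942 0.1686 0.0436] 0.05207317392808604 [-0.2 -0.1 -1. ]
30 238.5 [ 97.5 -21.4  -9.7]
30 392.5 [97.5 23.9 -9.5]
100 242.0 [ 78.1 -21.3  -9.6]
100 389.0 [78.1 23.8 -9.5]
200 246.5 [ 47.2 -21.4  -9.6]
200 384.5 [47.2 23.7 -9.7]
tip rows [5, 5, 6, 6, 5, 5]
```

{"op": "jog_arm", "data": {
  "series": [
    [0, 0, 0, 2, -0.5, 10, -0.4],
    [0, 0, 0, 0, 0, 7, -0.4],
    [0, 0, 0, 0, 0, 4, -0.4],
    [0, 0, 0, 0, 0, 2, -0.4],
    [0, 0, 0, 0, 0, 0, -0.4],
    [0, 0, 0, 0, 0, 0, -0.4]
  ]
}}

```text
time: 21.2
position: [0.5913, 0.1679, 0.0193]
orientation: [[-0.978, -0.211, 0.002], [-0.211, 0.978, 0.0], [-0.002, -0.0, -1.0]]
contact_force: [-0.2, -0.8, -1.5]
gripper_width: 0.052
grip_force: 63.3
```

{"op": "jog_arm", "data": {
  "series": [
    [0, 0, 0, 0, 0, 1.5, -0.4],
    [0, 0, 0, 0, 0, 1, -0.4],
    [0, 0, 0, 0, 0, 0, -0.4],
    [0, 0, 0, 0, 0, 0, -0.4]
  ]
}}

```text
time: 21.6
position: [0.5915, 0.1679, 0.0185]
orientation: [[-0.977, -0.211, 0.003], [-0.211, 0.977, 0.0], [-0.003, -0.001, -1.0]]
contact_force: [-3.0, -0.7, 8.8]
gripper_width: 0.0519
grip_force: 64.2
```

{"op": "jog_arm", "data": {
  "series": [
    [0, 0, 0, 0, 0, 0, 0],
    [0, 0, 0, 0, 0, 0, 0.4],
    [0, 0, 0, 0, 0, 0, 1],
    [0, 0, 0, 0, 0, 0, 1],
    [0, 0, 0, 0, 0, 0, 1],
    [0, 0, 0, 0, 0, -20, 1],
    [0, 0, 0, 0, 0, -40, 1],
    [0, 0, 0, 0, 0, -45, 1],
    [0, 0, 0, 0, 0, -45, 1],
    [0, 0, 0, 0, 0, -45, 1],
    [0, 0, 0, 0, 0, -45, 1],
    [0, 0, 0, 0, 0, 0, 1]
  ]
}}

```text
time: 22.8
position: [0.595, 0.1684, 0.2644]
orientation: [[-0.977, -0.211, 0.017], [-0.211, 0.978, 0.002], [-0.017, -0.002, -1.0]]
contact_force: [1.1, 0.4, -0.8]
gripper_width: 0.0851
grip_force: 0.0
```

Run:
```python
from h import *
im,d,C=snap("wrist","w9"); im2,d2,C2=snap("top","top1")
g=cv2.cvtColor(im2,cv2.COLOR_BGR2HSV); m=(g[...,1]<60)&(g[...,2]>110)
for b in blobs(m,150):
    c,a,s,t=rect(p2w(C2,b,.012))
    if 85<a<110 and 25<s<45: print(c.round(4),a,s,t)
```

```text
[ 0.4477 -0.1604] 95.08805084228516 32.321773529052734 0.09992412604334842
[ 0.5436 -0.0171] 95.72496032714844 33.81147003173828 2.138917230285895
[ 0.5475 -0.1241] 94.51976013183594 32.270118713378906 0.8107392730130155
```

View pics/w9.png

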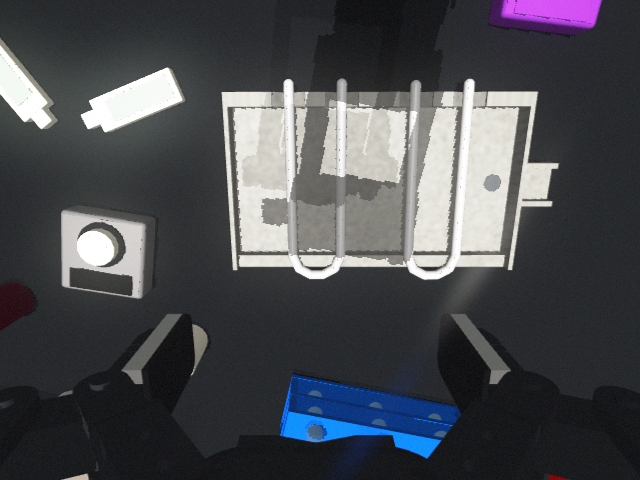

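Both rods are seated, with ends at (289,82), (342,82), (416,84), (469,84) and bends on the ledge. One carrier has been knocked to (0.448,-0.160), so I use the fresh positions. Carriers next, starting with that one.

```bash
cat >> h.py <<'E'
def carriers(im,C,z=0.012,th=140):
    g=cv2.cvtColor(im,cv2.COLOR_BGR2HSV); out=[]
    m=((g[...,1]<70)&(g[...,2]>th)).astype(np.uint8); m=cv2.morphologyEx(m,cv2.MORPH_CLOSE,np.ones((3,3)))
    for b in blobs(m,150):
        w=p2w(C,b,z); c,a,s,t=rect(w)
        if 85<a<108 and 25<s<45:
            M=cv2.moments((w*1e4).astype(np.float32)); g0=np.array([M["m10"],M["m01"]])/M["m00"]/1e4
            if (g0-c)@[np.cos(t),np.sin(t)]>0: t+=np.pi
            t=(t+np.pi)%(2*np.pi)-np.pi; k=c-0.007*np.array([np.cos(t),np.sin(t)])
            out.append((k,t)); print("carrier",k.round(4),round(a,1),round(s,1),"heading %.3f"%t)
    return out
E
python3 - <<'E'
from h import *
carriers(cv2.imread("pics/top1.png"),cam("top"),th=110)
need(0.4547,-.1597,.2,3.24)
E
```

```text
carrier [ 0.4546 -0.1597] 95.1 32.3 heading -3.042
carrier [ 0.5398 -0.0112] 95.7 33.8 heading -1.003
carrier [ 0.5427 -0.1292] 94.5 32.3 heading 0.811
turn [-0.     0.005  0.114] shift [ 168.  -312.7   58.1] q6 at goal ~-2.01 t=22.9 pos [0.5911 0.168  0.2581]
```

{"op": "jog_arm", "data": {
  "series": [
    [0, 0.005, 0.114, 0, 0, 0, 1],
    [0, 0, 0, 19, -35, 5, 1],
    [0, 0, 0, 19, -35, 5, 1],
    [0, 0, 0, 19, -35, 5, 1],
    [0, 0, 0, 19, -35, 5, 1],
    [0, 0, 0, 19, -35, 5, 1],
    [0, 0, 0, 19, -35, 5, 1],
    [0, 0, 0, 19, -35, 5, 1],
    [0, 0, 0, 18, -35, 5, 1],
    [0, 0, 0, 17, -33, 5, 0.3],
    [0, 0, 0, 0, 0, 0, 0.3],
    [0, 0, 0, 0, 0, 0, 0.3]
  ]
}}

```text
time: 24.1
position: [0.4527, -0.16, 0.2106]
orientation: [[-0.995, -0.095, -0.007], [-0.095, 0.995, 0.002], [0.006, 0.003, -1.0]]
contact_force: [-0.0, 0.4, 0.2]
gripper_width: 0.0555
grip_force: 0.0
```

Run:
```python
from h import *
im,d,C=snap("wrist","w10")
for k,t in carriers(im,C): need(*k,0.002,t%(2*np.pi))
```

```text
carrier [ 0.5411 -0.1282] 95.6 31.6 heading 0.816
carrier [ 0.4544 -0.1591] 92.2 28.9 heading -3.036
turn [-0.006 -0.006  2.423] shift [ 82.9  42.6 209. ] q6 at goal ~0.52 t=24.1 pos [ 0.4532 -0.1594  0.211 ]
turn [ 0.003 -0.006 -0.008] shift [-1.20e+00  2.00e-01  2.09e+02] q6 at goal ~-2.01 t=24.1 pos [ 0.4532 -0.1594  0.211 ]
```

{"op": "jog_arm", "data": {
  "series": [
    [0, -0.005, -0.008, -1, 0, 30, 0.3],
    [0, 0, 0, 0, 0, 40, 0.3],
    [0, 0, 0, 0, 0, 40, 0.3],
    [0, 0, 0, 0, 0, 40, 0.3],
    [0, 0, 0, 0, 0, 30, 0.3],
    [0, 0, 0, 0, 0, 18, 0.3],
    [0, 0, 0, 0, 0, 8, 0.3],
    [0, 0, 0, 0, 0, 0, 0],
    [0, 0, 0, 0, 0, 0, -0.3],
    [0, 0, 0, 0, 0, 0, -0.6],
    [0, 0, 0, 0, 0, 0, -0.7],
    [0, 0, 0, 0, 0, 0, -0.7]
  ],
  "squeeze": 40
}}

```text
time: 25.35
position: [0.4559, -0.1604, 0.0071]
orientation: [[-0.994, -0.106, 0.004], [-0.106, 0.994, -0.001], [-0.003, -0.001, -1.0]]
contact_force: [0.6, 1.2, 2.0]
gripper_width: 0.0281
grip_force: 39.8
```

{"op": "jog_arm", "data": {
  "series": [
    [0, 0, 0, 0, 0, 0, -0.7],
    [0, 0, 0, 0, 0, 0, -0.7],
    [0, 0, 0, 0, 0, 0, -0.7]
  ]
}}

```text
time: 25.65
position: [0.4559, -0.1604, 0.0071]
orientation: [[-0.994, -0.106, 0.003], [-0.106, 0.994, -0.001], [-0.003, -0.001, -1.0]]
contact_force: [0.3, -0.1, 5.9]
gripper_width: 0.0284
grip_force: 40.1
```

{"op": "jog_arm", "data": {
  "series": [
    [0, 0, 0, 0, 0, -10, -0.7],
    [0, 0, 0, 0, 0, -30, -0.7],
    [0, 0, 0.1465, 0, 0, -40, -0.7],
    [0, 0, 0.1465, 0, 0, -40, -0.7],
    [0, 0, 0.1465, 0, 0, -40, -0.7],
    [0, 0, 0.1465, 0, 0, -40, -0.7],
    [0, 0, 0.1465, 0, 0, 0, -0.7],
    [0, 0, 0.1465, 0, 0, 0, -0.7],
    [0, 0, 0.1465, 0, 0, 0, -0.7],
    [0, 0, 0.1465, 0, 0, 0, -0.7],
    [0, 0, 0.1465, 0, 0, 0, -0.7],
    [0, 0, 0.1465, 0, 0, 0, -0.7]
  ],
  "squeeze": 60
}}

```text
time: 26.85
position: [0.4543, -0.1598, 0.2066]
orientation: [[-0.204, 0.979, 0.001], [0.979, 0.204, 0.0], [0.0, 0.001, -1.0]]
contact_force: [-0.7, 0.5, -0.4]
gripper_width: 0.0278
grip_force: 59.3
```

Run:
```python
from h import *
im,d,C=snap("wrist","w11")
s=r.read_state(); print(s["gripper_width"],s["contact_force"])
need(.5904,.2797,.1,1.783)
```

```text
0.027633525785259273 [ 0.74174433 -0.67279312 -0.12590369]
turn [ 0.002 -0.    -0.01 ] shift [401.  225.5 106.6] q6 at goal ~0.23 t=26.9 pos [ 0.4544 -0.1598  0.2066]
```

View pics/w11.png

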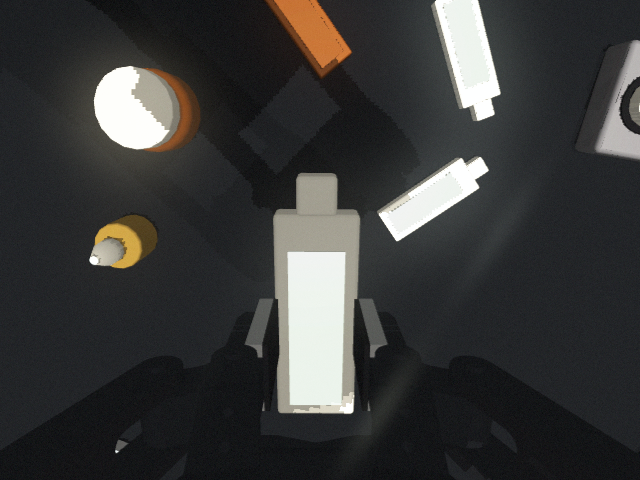

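The carrier is held straight, with its tab at (317,190) along tool +x. Carrying it to the spout-side rod.

{"op": "jog_arm", "data": {
  "series": [
    [0, 0, -0.01, 36.5, 20.5, 0, -0.7],
    [0, 0, 0, 36.5, 20.5, 0, -0.7],
    [0, 0, 0, 36.5, 20.5, 0, -0.7],
    [0, 0, 0, 36.5, 20.5, 0, -0.7],
    [0, 0, 0, 36.5, 20.5, 0, -0.7],
    [0, 0, 0, 36.5, 20.5, 0, -0.7],
    [0, 0, 0, 36.5, 20.5, 0, -0.7],
    [0, 0, 0, 36.5, 20.5, 0, -0.7],
    [0, 0, 0, 36.5, 20.5, 20, -0.7],
    [0, 0, 0, 36.5, 20.5, 20, -0.7],
    [0, 0, 0, 36, 20, 20, -0.7]
  ]
}}

```text
time: 28.0
position: [0.5866, 0.2821, 0.1463]
orientation: [[-0.223, 0.975, 0.002], [0.975, 0.223, -0.0], [-0.0, 0.002, -1.0]]
contact_force: [0.9, -0.2, 0.2]
gripper_width: 0.0276
grip_force: 59.3
```

{"op": "jog_arm", "data": {
  "series": [
    [0, 0, 0, 0, 0, 40, -0.7],
    [0, 0, 0, 0, 0, 20, -0.7],
    [0, 0, 0, 0, 0, 10, -0.7],
    [0, 0, 0, 0, 0, 0, -0.7],
    [0, 0, 0, 0, 0, 0, -0.7]
  ]
}}

```text
time: 28.5
position: [0.5876, 0.2804, 0.0777]
orientation: [[-0.22, 0.975, 0.004], [0.975, 0.22, 0.001], [-0.0, 0.004, -1.0]]
contact_force: [-0.1, 0.2, 0.4]
gripper_width: 0.0278
grip_force: 59.3
```

Run:
```python
from h import *
s=r.read_state(); print(s["gripper_width"],s["contact_force"])
need(.5904,.2797,.037,1.783)
im,d,C=snap("wrist","w12")
```

```text
0.027816266353984074 [-0.11362488  0.17237005  0.36988807]
turn [0.004 0.    0.01 ] shift [-1.3  2.6 40.7] q6 at goal ~0.23 t=28.5 pos [0.5876 0.2804 0.0777]
```

{"op": "jog_arm", "data": {
  "series": [
    [0.004, 0, 0.01, -1, 2.5, 15, -0.7],
    [0, 0, 0, 0, 0, 10, -0.7],
    [0, 0, 0, 0, 0, 7, -0.7],
    [0, 0, 0, 0, 0, 4, -0.7],
    [0, 0, 0, 0, 0, 2, -0.7],
    [0, 0, 0, 0, 0, 0, -0.7],
    [0, 0, 0, 0, 0, 0, -0.7]
  ]
}}

```text
time: 29.25
position: [0.5896, 0.2802, 0.0389]
orientation: [[-0.211, 0.978, -0.001], [0.978, 0.211, -0.001], [-0.0, -0.002, -1.0]]
contact_force: [0.1, 0.3, -1.5]
gripper_width: 0.0275
grip_force: 59.4
```

{"op": "jog_arm", "data": {
  "series": [
    [0, 0, 0, 0, 0, 1.5, -0.7],
    [0, 0, 0, 0, 0, 1, -0.7],
    [0, 0, 0, 0, 0, 0, -0.7],
    [0, 0, 0, 0, 0, 0, -0.7]
  ]
}}

```text
time: 29.65
position: [0.5895, 0.2801, 0.0363]
orientation: [[-0.21, 0.978, -0.002], [0.978, 0.21, -0.001], [-0.0, -0.002, -1.0]]
contact_force: [-0.5, 1.0, -0.7]
gripper_width: 0.0278
grip_force: 59.3
```

{"op": "jog_arm", "data": {
  "series": [
    [0, 0, 0, 0, 0, 1.5, -0.7],
    [0, 0, 0, 0, 0, 0, -0.7],
    [0, 0, 0, 0, 0, 0, -0.7]
  ]
}}

```text
time: 29.95
position: [0.5896, 0.2801, 0.036]
orientation: [[-0.21, 0.978, -0.001], [0.978, 0.21, -0.001], [-0.0, -0.002, -1.0]]
contact_force: [-2.2, -0.4, 6.3]
gripper_width: 0.0275
grip_force: 60.1
```

{"op": "jog_arm", "data": {
  "series": [
    [0, 0, 0, 0, 0, 0, -0.4],
    [0, 0, 0, 0, 0, 0, -0.1],
    [0, 0, 0, 0, 0, 0, 0.1],
    [0, 0, 0, 0, 0, 0, 0.1],
    [0, 0, 0, 0, 0, 0, 0.1],
    [0, 0, 0, 0, 0, -20, 0.1],
    [0, 0, 0, 0, 0, -40, 0.1],
    [0, 0, 0, 0, 0, -45, 0.1],
    [0, 0, 0, 0, 0, -45, 0.1],
    [0, 0, 0, 0, 0, -45, 0.1],
    [0, 0, 0, 0, 0, 0, 0.1]
  ]
}}

```text
time: 31.05
position: [0.5942, 0.2816, 0.2376]
orientation: [[-0.211, 0.977, 0.013], [0.978, 0.211, 0.004], [0.001, 0.014, -1.0]]
contact_force: [0.8, 0.8, 1.2]
gripper_width: 0.0472
grip_force: 0.0
```

Run:
```python
from h import *
im,d,C=snap("wrist","w13")
need(.5420,-.1287,.2,.816)
```

```text
turn [ 0.006 -0.004  0.967] shift [-332.8  244.2   34. ] q6 at goal ~0.52 t=31.1 pos [0.5921 0.281  0.234 ]
```

View pics/w13.png

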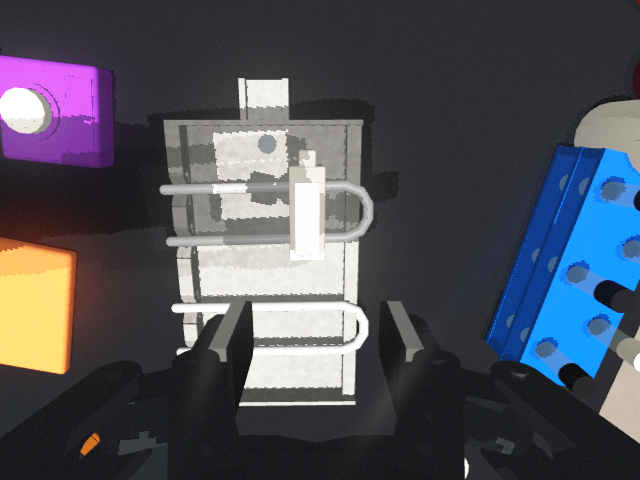

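The carrier at (307,213) lies square across the rod, with its tab at (307,158) towards the spout. Next, the second carrier.

{"op": "jog_arm", "data": {
  "series": [
    [0, 0, 0.138, 0, 0, 0, 0.1],
    [0, 0, 0.138, 0, 0, 0, 0.1],
    [0, 0, 0.138, 0, 0, 0, 0.1],
    [0, 0, 0.138, 0, 0, 0, 0.1],
    [0, 0, 0.138, 0, 0, 0, 0.1],
    [0, 0, 0.138, 0, 0, 0, 0.1],
    [0, 0, 0.138, 0, 0, 0, 0.1]
  ]
}}

```text
time: 31.8
position: [0.5886, 0.2799, 0.2273]
orientation: [[0.689, 0.725, -0.006], [0.725, -0.689, -0.002], [-0.006, -0.003, -1.0]]
contact_force: [-0.5, 0.2, -0.1]
gripper_width: 0.0472
grip_force: 0.0
```

{"op": "jog_arm", "data": {
  "series": [
    [0, 0, 0, -30, 22, 3, 0.3],
    [0, 0, 0, -30, 22, 3, 0.3],
    [0, 0, 0, -30, 22, 3, 0.3],
    [0, 0, 0, -30, 22, 3, 0.3],
    [0, 0, 0, -30, 22, 3, 0.3],
    [0, 0, 0, -30, 22, 3, 0.3],
    [0, 0, 0, -30, 22, 3, 0.3],
    [0, 0, 0, -30, 22, 3, 0.3],
    [0, 0, 0, -30, 22, 3, 0.3],
    [0, 0, 0, -30, 22, 3, 0.3],
    [0, 0, 0, -33, 24, 3, 0.3],
    [0, 0, 0, 0, 0, 0, 0.3]
  ]
}}

```text
time: 33.0
position: [0.5384, -0.1339, 0.195]
orientation: [[0.688, 0.725, -0.005], [0.725, -0.688, -0.001], [-0.004, -0.003, -1.0]]
contact_force: [0.3, 0.5, 0.7]
gripper_width: 0.0553
grip_force: 0.0
```

Run:
```python
from h import *
im,d,C=snap("wrist","w14")
for k,t in carriers(im,C): need(*k,0.003,t)
```

```text
carrier [ 0.5431 -0.1272] 93.3 30.9 heading 0.816
turn [-0.004  0.003 -0.003] shift [  6.4   0.5 192.2] q6 at goal ~0.53 t=33.0 pos [ 0.5384 -0.1315  0.1952]
```

{"op": "jog_arm", "data": {
  "series": [
    [0, 0, 0, 6, 1, 30, 0.3],
    [0, 0, 0, 0, 0, 40, 0.3],
    [0, 0, 0, 0, 0, 40, 0.3],
    [0, 0, 0, 0, 0, 35, 0.3],
    [0, 0, 0, 0, 0, 25, 0.3],
    [0, 0, 0, 0, 0, 15, 0.3],
    [0, 0, 0, 0, 0, 6, 0.3],
    [0, 0, 0, 0, 0, 0, 0],
    [0, 0, 0, 0, 0, 0, -0.3],
    [0, 0, 0, 0, 0, 0, -0.6],
    [0, 0, 0, 0, 0, 0, -0.7],
    [0, 0, 0, 0, 0, 0, -0.7]
  ],
  "squeeze": 40
}}

```text
time: 34.25
position: [0.5449, -0.1263, 0.0072]
orientation: [[0.685, 0.729, 0.0], [0.729, -0.685, -0.002], [-0.001, 0.001, -1.0]]
contact_force: [-0.1, 0.2, 4.8]
gripper_width: 0.0282
grip_force: 40.0
```

{"op": "jog_arm", "data": {
  "series": [
    [0, 0, 0, 0, 0, 0, -0.7],
    [0, 0, 0, 0, 0, 0, -0.7]
  ]
}}

```text
time: 34.45
position: [0.5449, -0.1263, 0.0072]
orientation: [[0.685, 0.729, 0.0], [0.729, -0.685, -0.002], [-0.001, 0.001, -1.0]]
contact_force: [-0.8, 1.3, 5.1]
gripper_width: 0.0283
grip_force: 40.2
```

{"op": "jog_arm", "data": {
  "series": [
    [0, 0, 0, 0, 0, -10, -0.7],
    [0, 0, 0, 0, 0, -30, -0.7],
    [0, 0, -0.138, 0, 0, -40, -0.7],
    [0, 0, -0.138, 0, 0, -40, -0.7],
    [0, 0, -0.138, 0, 0, -40, -0.7],
    [0, 0, -0.138, 0, 0, -30, -0.7],
    [0, 0, -0.138, 0, 0, 0, -0.7],
    [0, 0, -0.138, 0, 0, 0, -0.7],
    [0, 0, -0.138, 0, 0, 0, -0.7],
    [0, 0, 0, 0, 0, 0, -0.7]
  ],
  "squeeze": 60
}}

```text
time: 35.45
position: [0.5441, -0.1257, 0.1964]
orientation: [[-0.21, 0.978, -0.002], [0.978, 0.21, -0.001], [-0.0, -0.002, -1.0]]
contact_force: [0.2, 0.5, -2.0]
gripper_width: 0.0277
grip_force: 59.3
```

```bash
cat > hc.py <<'E'
from h import *
import sys
s=r.read_state(); im,d,C=snap("wrist"); print(s["gripper_width"],s["contact_force"].round(1))
g=cv2.cvtColor(im,cv2.COLOR_BGR2GRAY); m=(d>.08)&(d<.165)&(np.abs(np.arange(640)-316)<75)[None]&(g>60)
m[440:]=0
b=max(blobs(m,500),key=cv2.contourArea); print("held rect",[np.round(v,1) for v in cv2.minAreaRect(b)])
need(*map(float,sys.argv[1:]))
E
python3 hc.py .5220 .2649 .08 1.783
```

```text
0.027745467887267224 [ 0.2  0.5 -2. ]
held rect [array([315.5, 303.5]), array([237.,  85.]), np.float64(90.0)]
turn [-0.002  0.    -0.003] shift [386.6  60.6 116.3] q6 at goal ~0.26 t=35.5 pos [ 0.5441 -0.1258  0.1963]
```

{"op": "jog_arm", "data": {
  "series": [
    [0, 0, 0, 35, 5.5, 0, -0.7],
    [0, 0, 0, 35, 5.5, 0, -0.7],
    [0, 0, 0, 35, 5.5, 0, -0.7],
    [0, 0, 0, 35, 5.5, 0, -0.7],
    [0, 0, 0, 35, 5.5, 0, -0.7],
    [0, 0, 0, 35, 5.5, 0, -0.7],
    [0, 0, 0, 35, 5.5, 0, -0.7],
    [0, 0, 0, 35, 5.5, 0, -0.7],
    [0, 0, 0, 35, 5.5, 0, -0.7],
    [0, 0, 0, 35, 5.5, 0, -0.7],
    [0, 0, 0, 38, 5.5, 0, -0.7],
    [0, 0, 0, 0, 0, 0, -0.7]
  ]
}}

```text
time: 36.7
position: [0.5212, 0.2703, 0.1958]
orientation: [[-0.212, 0.977, -0.001], [0.977, 0.212, 0.001], [0.001, -0.001, -1.0]]
contact_force: [-0.4, -0.0, -1.1]
gripper_width: 0.0277
grip_force: 59.3
```

{"op": "jog_arm", "data": {
  "series": [
    [0, 0, 0, 0, 0, 40, -0.7],
    [0, 0, 0, 0, 0, 40, -0.7],
    [0, 0, 0, 0, 0, 26, -0.7],
    [0, 0, 0, 0, 0, 12, -0.7],
    [0, 0, 0, 0, 0, 0, -0.7],
    [0, 0, 0, 0, 0, 0, -0.7]
  ]
}}

```text
time: 37.3
position: [0.5227, 0.2659, 0.0787]
orientation: [[-0.209, 0.978, -0.0], [0.978, 0.209, -0.0], [-0.0, -0.0, -1.0]]
contact_force: [-0.6, 0.1, -1.1]
gripper_width: 0.0271
grip_force: 59.3
```

```bash
python3 hc.py .5220 .2660 .036 1.783
```

```text
0.027095315680718424 [-0.6  0.1 -1.1]
held rect [array([315.5, 303.5]), array([237.,  85.]), np.float64(90.0)]
turn [ 0.001  0.    -0.001] shift [ 0.1 -1.1 43.2] q6 at goal ~0.26 t=37.4 pos [0.5231 0.2662 0.0792]
```

{"op": "jog_arm", "data": {
  "series": [
    [0, 0, 0, 1, -1, 16, -0.7],
    [0, 0, 0, 0, 0, 12, -0.7],
    [0, 0, 0, 0, 0, 8, -0.7],
    [0, 0, 0, 0, 0, 4, -0.7],
    [0, 0, 0, 0, 0, 2.5, -0.7],
    [0, 0, 0, 0, 0, 0, -0.7],
    [0, 0, 0, 0, 0, 0, -0.7]
  ]
}}

```text
time: 38.05
position: [0.5205, 0.2668, 0.0361]
orientation: [[-0.21, 0.978, -0.002], [0.978, 0.21, -0.001], [-0.0, -0.002, -1.0]]
contact_force: [-1.7, -0.5, 4.8]
gripper_width: 0.0275
grip_force: 59.9
```

Contact at the same height as before. Releasing, then going to the third carrier.

{"op": "jog_arm", "data": {
  "series": [
    [0, 0, 0, 0, 0, 0, -0.4],
    [0, 0, 0, 0, 0, 0, -0.1],
    [0, 0, 0, 0, 0, 0, 0.1],
    [0, 0, 0, 0, 0, 0, 0.1],
    [0, 0, 0, 0, 0, 0, 0.1],
    [0, 0, 0, 0, 0, -20, 0.1],
    [0, 0, 0, 0, 0, -40, 0.1],
    [0, 0, 0, 0, 0, -45, 0.1],
    [0, 0, 0, 0, 0, -45, 0.1],
    [0, 0, 0, 0, 0, -30, 0.1],
    [0, 0, 0, 0, 0, 0, 0.1]
  ]
}}

```text
time: 39.15
position: [0.524, 0.268, 0.2205]
orientation: [[-0.211, 0.978, 0.009], [0.978, 0.211, 0.002], [0.001, 0.009, -1.0]]
contact_force: [0.5, -0.4, 0.4]
gripper_width: 0.0469
grip_force: 0.0
```

Run:
```python
from h import *
im,d,C=snap("wrist","w15"); im,d,C=snap("top","top2"); carriers(im,C,th=110)
need(.5398,-.0112,.2,-1.003)
print(r.read_state()["q"].round(2))
```

```text
carrier [ 0.5398 -0.0112] 95.7 33.8 heading -1.003
turn [0.000e+00 1.000e-03 2.786e+00] shift [244.7 133.6  15.7] q6 at goal ~2.55 t=39.2 pos [0.5208 0.267  0.2157]
[ 0.28  0.49  1.55 -0.    1.1   0.07]
```

View pics/w15.png

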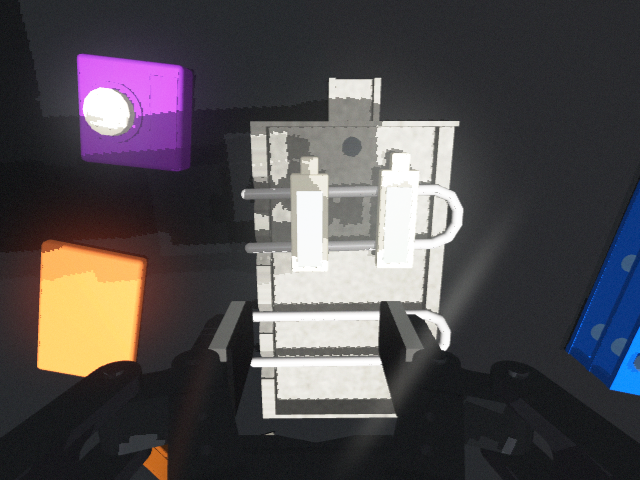

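Both carriers lie straight on the spout-side rod at (309,222) and (398,215), with tabs towards the spout. For the third I translate first and then turn, to stay inside joint 6's range.

{"op": "jog_arm", "data": {
  "series": [
    [0, 0, 0, -34.5, -5, 2, 0.3],
    [0, 0, 0, -34.5, -5, 2, 0.3],
    [0, 0, 0, -34.5, -5, 2, 0.3],
    [0, 0, 0, -34.5, -5, 2, 0.3],
    [0, 0, 0, -34.5, -5, 2, 0.3],
    [0, 0, 0, -34.5, -5, 2, 0.3],
    [0, 0, 0, -34.5, -5, 2, 0.3],
    [0, 0, 0, -34.5, -5, 2, 0.3],
    [0, 0, 0.1466, 0, 0, 0, 0.3],
    [0, 0, 0.1466, 0, 0, 0, 0.3],
    [0, 0, 0.1466, 0, 0, 0, 0.3],
    [0, 0, 0.1466, 0, 0, 0, 0.3]
  ]
}}

```text
time: 40.45
position: [0.5382, -0.0112, 0.197]
orientation: [[0.372, 0.928, -0.007], [0.928, -0.372, 0.001], [-0.002, -0.007, -1.0]]
contact_force: [0.7, -0.0, -0.7]
gripper_width: 0.0551
grip_force: 0.0
```

{"op": "jog_arm", "data": {
  "series": [
    [0, 0, 0.1466, 0, 0, 0, 0.3],
    [0, 0, 0.1466, 0, 0, 0, 0.3],
    [0, 0, 0.1466, 0, 0, 0, 0.3],
    [0, 0, 0.1466, 0, 0, 0, 0.3],
    [0, 0, 0.1466, 0, 0, 0, 0.3],
    [0, 0, 0.1466, 0, 0, 0, 0.3],
    [0, 0, 0.1466, 0, 0, 0, 0.3],
    [0, 0, 0.1466, 0, 0, 0, 0.3],
    [0, 0, 0.1466, 0, 0, 0, 0.3],
    [0, 0, 0.1466, 0, 0, 0, 0.3],
    [0, 0, 0.1466, 0, 0, 0, 0.3],
    [0, 0, 0.1466, 0, 0, 0, 0.3]
  ]
}}

```text
time: 41.65
position: [0.5382, -0.011, 0.197]
orientation: [[0.842, -0.539, -0.007], [-0.539, -0.842, 0.0], [-0.006, 0.003, -1.0]]
contact_force: [0.2, 0.1, 0.0]
gripper_width: 0.0554
grip_force: 0.0
```

{"op": "jog_arm", "data": {
  "series": [
    [0, 0, 0.1466, 0, 0, 0, 0.3],
    [0, 0, 0.1466, 0, 0, 0, 0.3],
    [0, 0, 0.1466, 0, 0, 0, 0.3],
    [0, 0, 0, 0, 0, 0, 0.3],
    [0, 0, 0, 0, 0, 0, 0.3]
  ]
}}

```text
time: 42.15
position: [0.5388, -0.0111, 0.1979]
orientation: [[0.541, -0.841, -0.005], [-0.841, -0.541, 0.0], [-0.003, 0.004, -1.0]]
contact_force: [0.4, 0.7, -1.0]
gripper_width: 0.0554
grip_force: 0.0
```

Run:
```python
from h import *
im,d,C=snap("wrist","w16")
for k,t in carriers(im,C): need(*k,0.003,t)
print(r.read_state()["q"].round(2))
```

```text
carrier [ 0.5395 -0.0094] 92.6 30.3 heading -1.002
turn [0.004 0.002 0.002] shift [ -1.2  -1.3 195.3] q6 at goal ~2.56 t=42.2 pos [ 0.539  -0.0111  0.1983]
[-0.23  0.46  1.68 -0.    1.01  2.34]
```

{"op": "jog_arm", "data": {
  "series": [
    [0, 0, 0, -1, -1, 30, 0.3],
    [0, 0, 0, 0, 0, 40, 0.3],
    [0, 0, 0, 0, 0, 40, 0.3],
    [0, 0, 0, 0, 0, 35, 0.3],
    [0, 0, 0, 0, 0, 25, 0.3],
    [0, 0, 0, 0, 0, 15, 0.3],
    [0, 0, 0, 0, 0, 8, 0.3],
    [0, 0, 0, 0, 0, 0, 0],
    [0, 0, 0, 0, 0, 0, -0.3],
    [0, 0, 0, 0, 0, 0, -0.6],
    [0, 0, 0, 0, 0, 0, -0.7],
    [0, 0, 0, 0, 0, 0, -0.7]
  ],
  "squeeze": 40
}}

```text
time: 43.4
position: [0.5402, -0.0101, 0.0072]
orientation: [[0.538, -0.843, -0.001], [-0.843, -0.538, -0.001], [0.001, 0.001, -1.0]]
contact_force: [0.8, -0.6, 3.1]
gripper_width: 0.0283
grip_force: 39.7
```

{"op": "jog_arm", "data": {
  "series": [
    [0, 0, 0, 0, 0, 0, -0.7],
    [0, 0, 0, 0, 0, 0, -0.7]
  ]
}}

```text
time: 43.6
position: [0.5402, -0.0101, 0.0072]
orientation: [[0.538, -0.843, -0.001], [-0.843, -0.538, -0.001], [0.0, 0.001, -1.0]]
contact_force: [-0.2, 0.2, 5.5]
gripper_width: 0.0284
grip_force: 40.0
```

Lift, then turn 2.786 rad back.

{"op": "jog_arm", "data": {
  "series": [
    [0, 0, 0, 0, 0, -10, -0.7],
    [0, 0, 0, 0, 0, -30, -0.7],
    [0, 0, -0.1466, 0, 0, -40, -0.7],
    [0, 0, -0.1466, 0, 0, -40, -0.7],
    [0, 0, -0.1466, 0, 0, -40, -0.7],
    [0, 0, -0.1466, 0, 0, -30, -0.7],
    [0, 0, -0.1466, 0, 0, 0, -0.7],
    [0, 0, -0.1466, 0, 0, 0, -0.7],
    [0, 0, -0.1466, 0, 0, 0, -0.7],
    [0, 0, -0.1466, 0, 0, 0, -0.7],
    [0, 0, -0.1466, 0, 0, 0, -0.7],
    [0, 0, -0.1466, 0, 0, 0, -0.7]
  ],
  "squeeze": 60
}}

```text
time: 44.8
position: [0.5395, -0.0098, 0.1967]
orientation: [[0.892, 0.452, -0.003], [0.452, -0.892, -0.001], [-0.003, -0.001, -1.0]]
contact_force: [0.3, -0.5, -0.4]
gripper_width: 0.0276
grip_force: 59.3
```

{"op": "jog_arm", "data": {
  "series": [
    [0, 0, -0.1466, 0, 0, 0, -0.7],
    [0, 0, -0.1466, 0, 0, 0, -0.7],
    [0, 0, -0.1466, 0, 0, 0, -0.7],
    [0, 0, -0.1466, 0, 0, 0, -0.7],
    [0, 0, -0.1466, 0, 0, 0, -0.7],
    [0, 0, -0.1466, 0, 0, 0, -0.7],
    [0, 0, -0.1466, 0, 0, 0, -0.7],
    [0, 0, -0.1466, 0, 0, 0, -0.7],
    [0, 0, -0.1466, 0, 0, 0, -0.7],
    [0, 0, 0, 0, 0, 0, -0.7]
  ]
}}

```text
time: 45.8
position: [0.5396, -0.0098, 0.1966]
orientation: [[-0.21, 0.978, -0.003], [0.978, 0.21, -0.001], [-0.0, -0.003, -1.0]]
contact_force: [-0.7, 1.0, 0.4]
gripper_width: 0.0276
grip_force: 59.3
```

```bash
python3 hc.py .5794 .1650 .08 1.783
```

```text
0.02757747976775426 [-0.7  1.   0.4]
held rect [array([315., 296.]), array([238.,  86.]), np.float64(90.0)]
turn [-0.003  0.    -0.003] shift [162.5  75.7 116.6] q6 at goal ~0.07 t=45.9 pos [ 0.5397 -0.0098  0.1966]
```

{"op": "jog_arm", "data": {
  "series": [
    [0, 0, 0, 32.5, 15, 0, -0.7],
    [0, 0, 0, 32.5, 15, 0, -0.7],
    [0, 0, 0, 32.5, 15, 0, -0.7],
    [0, 0, 0, 32.5, 15, 0, -0.7],
    [0, 0, 0, 32.5, 15.5, 0, -0.7],
    [0, 0, 0, 0, 0, 40, -0.7],
    [0, 0, 0, 0, 0, 40, -0.7],
    [0, 0, 0, 0, 0, 26, -0.7],
    [0, 0, 0, 0, 0, 11, -0.7],
    [0, 0, 0, 0, 0, 0, -0.7],
    [0, 0, 0, 0, 0, 0, -0.7]
  ]
}}

```text
time: 46.95
position: [0.5805, 0.1647, 0.0803]
orientation: [[-0.209, 0.978, 0.0], [0.978, 0.209, -0.001], [-0.0, -0.0, -1.0]]
contact_force: [0.7, 0.1, -0.2]
gripper_width: 0.0274
grip_force: 59.3
```

```bash
python3 hc.py .5794 .1650 .036 1.783
```

```text
0.027373384469577763 [ 0.7  0.1 -0.2]
held rect [array([315., 296.]), array([238.,  86.]), np.float64(90.0)]
turn [ 0.001  0.001 -0.001] shift [ 0.5 -1.4 44.8] q6 at goal ~0.07 t=47.0 pos [0.5808 0.1648 0.0808]
```

{"op": "jog_arm", "data": {
  "series": [
    [0, 0, 0, 0, -1, 16, -0.7],
    [0, 0, 0, 0, 0, 12, -0.7],
    [0, 0, 0, 0, 0, 8, -0.7],
    [0, 0, 0, 0, 0, 5, -0.7],
    [0, 0, 0, 0, 0, 2.5, -0.7],
    [0, 0, 0, 0, 0, 0, -0.7],
    [0, 0, 0, 0, 0, 0, -0.7]
  ]
}}

```text
time: 47.7
position: [0.5785, 0.1645, 0.0361]
orientation: [[-0.21, 0.978, -0.002], [0.978, 0.21, -0.001], [-0.0, -0.002, -1.0]]
contact_force: [-1.1, -0.2, 1.4]
gripper_width: 0.0274
grip_force: 59.5
```

{"op": "jog_arm", "data": {
  "series": [
    [0, 0, 0, 0, 0, 0.5, -0.7],
    [0, 0, 0, 0, 0, 0, -0.4],
    [0, 0, 0, 0, 0, 0, -0.1],
    [0, 0, 0, 0, 0, 0, 0.1],
    [0, 0, 0, 0, 0, 0, 0.1],
    [0, 0, 0, 0, 0, 0, 0.1],
    [0, 0, 0, 0, 0, -20, 0.1],
    [0, 0, 0, 0, 0, -40, 0.1],
    [0, 0, 0, 0, 0, -45, 0.1],
    [0, 0, 0, 0, 0, -45, 0.1],
    [0, 0, 0, 0, 0, -45, 0.1],
    [0, 0, 0, 0, 0, 0, 0.1]
  ]
}}

```text
time: 48.9
position: [0.5832, 0.1652, 0.2375]
orientation: [[-0.211, 0.977, 0.013], [0.978, 0.211, 0.001], [-0.002, 0.013, -1.0]]
contact_force: [0.2, -0.4, 0.2]
gripper_width: 0.047
grip_force: 0.0
```

Run:
```python
from h import *
im,d,C=snap("wrist","w17"); im2,d2,C2=snap("top","top3")
g=cv2.cvtColor(im2,cv2.COLOR_BGR2GRAY)
# timer key: white disc on grey timer near (0.69,-0.02)
x0=w2p(C2,[[.69,-.02,.045]])[0].astype(int); sub=g[x0[1]-22:x0[1]+22,x0[0]-22:x0[0]+22]
bb=[b for b in blobs(sub>200,40)]
for b in bb:
    (u,v),rr=cv2.minEnclosingCircle(b); print("key px",u+x0[0]-22,v+x0[1]-22,rr,p2w(C2,[(u+x0[0]-22,v+x0[1]-22)],.043))
a=im[:, :]; cv2.imwrite("pics/both.png",np.hstack([cv2.resize(im,(400,300)),cv2.resize(im2[90:360,100:460],(400,300))]))
```

```text
key px 305.5 196.5 6.041623115539551 [[ 0.67612678 -0.02363936]]
```

View pics/both.png

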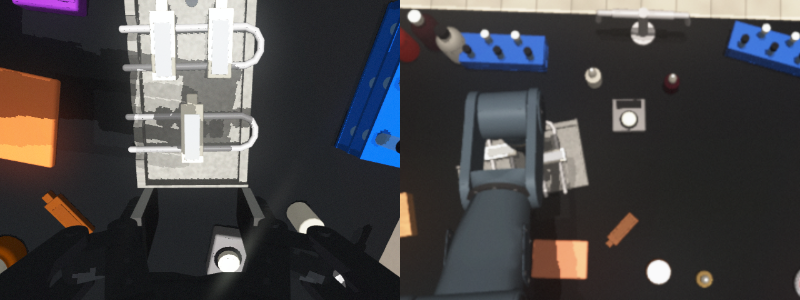

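All three carriers lie across the rods with tabs to the spout side. The left panel shows them at (163,45), (220,43) and (192,135). The timer key is at about (0.676,-0.024) in world coordinates. I'll move over it with the fingers shut.

```bash
python3 -c "
from h import *
need(.677,-.024,.2,1.783)"
```

```text
turn [ 0.001  0.001 -0.   ] shift [-205.1   55.8   31.6] q6 at goal ~-0.25 t=49.0 pos [0.5793 0.1647 0.2316]
```

{"op": "jog_arm", "data": {
  "series": [
    [0, 0, 0, -34, 9.3, 0, -1],
    [0, 0, 0, -34, 9.3, 0, -1],
    [0, 0, 0, -34, 9.3, 0, -1],
    [0, 0, 0, -34, 9.3, 0, -1],
    [0, 0, 0, -34, 9.3, 15, -1],
    [0, 0, 0, -35, 9.3, 16, -1],
    [0, 0, 0, 0, 0, 0, -1],
    [0, 0, 0, 0, 0, 0, -1],
    [0, 0, 0, 0, 0, 0, -1]
  ]
}}

```text
time: 49.9
position: [0.6753, -0.023, 0.198]
orientation: [[-0.211, 0.977, -0.005], [0.977, 0.211, 0.0], [0.001, -0.005, -1.0]]
contact_force: [0.0, 0.2, -0.2]
gripper_width: -0.0
grip_force: 0.0
```

Run:
```python
from h import *
im,d,C=snap("wrist","w18")
g=cv2.cvtColor(im,cv2.COLOR_BGR2HSV); m=(g[...,1]<40)&(g[...,2]>200)
for b in blobs(m,200):
    (u,v),rr=cv2.minEnclosingCircle(b); A=cv2.contourArea(b)
    if A>.7*np.pi*rr*rr: print(u,v,rr,p2w(C,[(u,v)],.043).round(4))
p=w2p(C,[[.677,-.024,.045]])[0]; print("exp",p)
print(r.read_state()["gripper_width"]); need(.677,-.024,.06,1.783)
```

```text
317.78973388671875 227.18223571777344 22.393400192260742 [[ 0.6758 -0.0211]]
exp [318.51406415 231.81022256]
-0.00016759945217954104
turn [-0.003 -0.001  0.001] shift [ -1.6   1.1 138.8] q6 at goal ~-0.25 t=50.0 pos [ 0.6756 -0.0227  0.1988]
```

{"op": "jog_arm", "data": {
  "series": [
    [0, 0, 0, 1, 0, 30, -1],
    [0, 0, 0, 0, 0, 40, -1],
    [0, 0, 0, 0, 0, 40, -1],
    [0, 0, 0, 0, 0, 22, -1],
    [0, 0, 0, 0, 0, 8, -1],
    [0, 0, 0, 0, 0, 0, -1],
    [0, 0, 0, 0, 0, 0, -1],
    [0, 0, 0, 0, 0, 0, -1]
  ]
}}

```text
time: 50.75
position: [0.6774, -0.0231, 0.0614]
orientation: [[-0.211, 0.978, 0.002], [0.978, 0.211, -0.001], [-0.002, 0.002, -1.0]]
contact_force: [1.1, -0.6, -0.0]
gripper_width: -0.0001
grip_force: 0.0
```

{"op": "jog_arm", "data": {
  "series": [
    [0, 0, 0, 0, 0, 7, -1],
    [0, 0, 0, 0, 0, 4, -1],
    [0, 0, 0, 0, 0, 2, -1],
    [0, 0, 0, 0, 0, 0, -1],
    [0, 0, 0, 0, 0, 0, -1]
  ]
}}

```text
time: 51.25
position: [0.6759, -0.0232, 0.0461]
orientation: [[-0.21, 0.978, -0.002], [0.978, 0.21, -0.001], [-0.0, -0.002, -1.0]]
contact_force: [-0.2, 0.0, 0.1]
gripper_width: 0.0003
grip_force: 0.0
```

{"op": "jog_arm", "data": {
  "series": [
    [0, 0, 0, 0, 0, 1.5, -1],
    [0, 0, 0, 0, 0, 0, -1],
    [0, 0, 0, 0, 0, 0, -1]
  ]
}}

```text
time: 51.55
position: [0.6762, -0.0233, 0.045]
orientation: [[-0.21, 0.978, -0.001], [0.978, 0.21, -0.001], [-0.001, -0.001, -1.0]]
contact_force: [0.0, 0.0, 0.5]
gripper_width: -0.0002
grip_force: 0.6
```

{"op": "jog_arm", "data": {
  "series": [
    [0, 0, 0, 0, 0, 1.5, -1],
    [0, 0, 0, 0, 0, 0, -1],
    [0, 0, 0, 0, 0, 0, -1]
  ]
}}

```text
time: 51.85
position: [0.6762, -0.0232, 0.0438]
orientation: [[-0.21, 0.978, -0.001], [0.978, 0.21, -0.001], [-0.001, -0.001, -1.0]]
contact_force: [-0.3, 0.3, 5.0]
gripper_width: 0.0
grip_force: 2.3
```

{"op": "jog_arm", "data": {
  "series": [
    [0, 0, 0, 0, 0, 1, -1],
    [0, 0, 0, 0, 0, 0, -1],
    [0, 0, 0, 0, 0, 0, -1]
  ]
}}

```text
time: 52.15
position: [0.6762, -0.0233, 0.0424]
orientation: [[-0.21, 0.978, -0.001], [0.978, 0.21, -0.001], [-0.001, -0.001, -1.0]]
contact_force: [0.3, 0.1, 4.7]
gripper_width: -0.0004
grip_force: 2.3
```

{"op": "jog_arm", "data": {
  "series": [
    [0, 0, 0, 0, 0, 1, -1],
    [0, 0, 0, 0, 0, 0, -1],
    [0, 0, 0, 0, 0, 0, -1]
  ]
}}

```text
time: 52.45
position: [0.6762, -0.0233, 0.0411]
orientation: [[-0.21, 0.978, -0.001], [0.978, 0.21, -0.001], [-0.001, -0.001, -1.0]]
contact_force: [0.2, -0.1, 3.3]
gripper_width: 0.0001
grip_force: 1.7
```

{"op": "jog_arm", "data": {
  "series": [
    [0, 0, 0, 0, 0, 0.6, -1],
    [0, 0, 0, 0, 0, 0, -1],
    [0, 0, 0, 0, 0, 0, -1]
  ]
}}

```text
time: 52.75
position: [0.6762, -0.0232, 0.0405]
orientation: [[-0.21, 0.978, -0.001], [0.978, 0.21, -0.001], [-0.0, -0.001, -1.0]]
contact_force: [1.2, -0.4, 2.8]
gripper_width: -0.0001
grip_force: 1.5
```

The key has clicked: the force rose to 5 N, then fell to 2.8 N. Letting go and backing off.

{"op": "jog_arm", "data": {
  "series": [
    [0, 0, 0, 0, 0, -3, -1],
    [0, 0, 0, 0, 0, -10, -1],
    [0, 0, 0, 0, 0, -30, -1],
    [0, 0, 0, 0, 0, -40, -1],
    [0, 0, 0, 0, 0, -40, -1],
    [0, 0, 0, 0, 0, -40, -1],
    [0, 0, 0, -40, 0, -20, -1],
    [0, 0, 0, -40, 0, 0, -1],
    [0, 0, 0, -40, 0, 0, -1],
    [0, 0, 0, 0, 0, 0, -1],
    [0, 0, 0, 0, 0, 0, -1]
  ]
}}

```text
time: 53.85
position: [0.7003, -0.1408, 0.2229]
orientation: [[-0.208, 0.978, -0.005], [0.978, 0.208, 0.001], [0.002, -0.004, -1.0]]
contact_force: [-0.2, 0.8, 0.3]
gripper_width: 0.0001
grip_force: 0.0
```

Run:
```python
from h import *
im,d,C=snap("top","top4"); cv2.imwrite("pics/fin.png",cv2.resize(im[130:360,120:420],(750,575)))
```

```text
(no output)
```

View pics/fin.png

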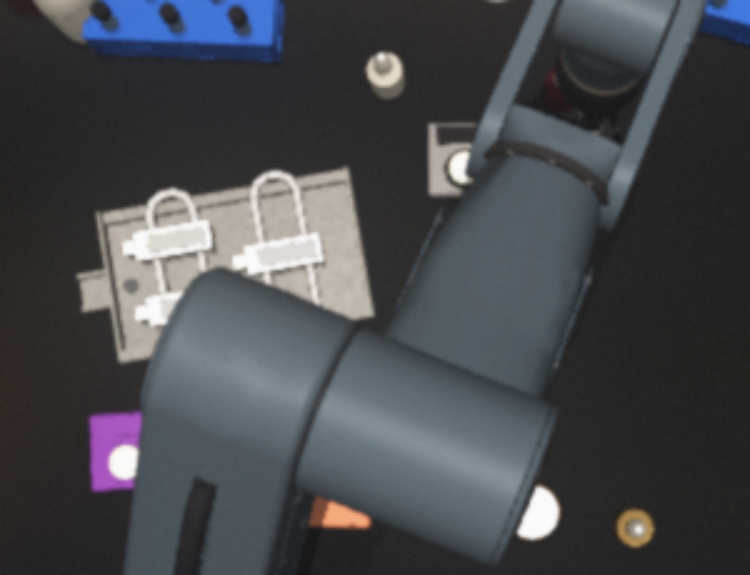

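The carriers at (175,240), (170,310) and (287,252) lie in place on both rods, tabs towards the spout. The bottle in view is upright and the arm is clear, so I'm handing the job in.

```bash
python3 -c "
from workcell import order
print(order.job_done())"
```

```text
the job is handed in; nothing more can be done
None
```

I set both rods in their notches and laid the three carriers present across them with tabs to the spout. I pressed the timer key until it clicked and let it go, and handed the job in at about 54 s; the hand-in gave no verdict.

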